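# Change the counter display from canister to stacked tins and cartons

## Robot

A 7-joint arm with a two-finger parallel gripper is mounted at the origin on a cart in front of the work surface, level with it; the furniture and walls round the work are solid. World frame = base frame: x ahead of the robot, y to its left, z up, the work surface at z = 0. Lengths are in m, angles in rad, forces in N, time in s.
With the tool pointing down it reaches from about 0.425 to 0.925 m from the base axis. Payload 6.8 kg.
Tool frame: the origin (TCP) lies at the very end of the fingers, on their centre line; the grasp point (between the pads) lies 19 mm behind it; z points along the fingers, y is the line along which they close (so a half turn about z gives the same grasp; the last joint's range is limited). The gripper opens to 85 mm and grips with 20 to 120 N. Pads are 22 mm wide; open, the fingers measure 114 mm over their backs; the gripper's body (76 mm by 85 mm) begins 54 mm behind the grasp point. The pads swing forward as they close: fully open they stand 13 mm farther back than shut.
Start: joints at [-1.264, 0.477, 0.022, 1.555, -0.011, 1.109, -0.083], TCP at [0.272, 0.618, 0.231] pointing down, gripper open.
Joint ranges: [-2.96, 2.96], [-0.34, 2.1], [-1.41, 1.46], [0.24, 2.44], [-1.37, 4.51], [0.17, 1.92], [-2.96, 2.96]. Speed limits (rad/s): [2.39, 2.39, 3.14, 3.14, 3.14, 3.14, 3.14].

## Interface

Orientations are given as a rotation vector (axis times angle).
In Python, from bench import get_obs, viewer, r gives the robot as it stands. The module is installed in compiled form; this text tells all that it offers.
- The arm moves only by the tool play_rows, never from a script. Its argument "commands" is a list that holds one entry, the list of rows, each a list of 5 numbers: the gripper's target within -1 to 1 (shut at 1, half-way at 0, fully open at -1), then the shift along the tool's x, y, z scaled (see below), then the turn about the tool's z scaled (see below). A call has 1 to 12 rows; each row is the pose to reach, as a shift and turn from the pose commanded when the call began, along the tool's axes at that moment; what a row does not reach only later rows make up. The controller multiplies each number of a shift by 0.2 m and each number of a turn by pi/2 rad. A row lasts 1/12 s, in which the tool goes at most 41.7 mm and 7.16 degrees, less where a joint would pass 70% of its speed; a pose out of reach is approached as far as the arm can. A call with a number of a shift or a turn outside -1 to 1 is refused whole. A call with a gripper value outside its range is refused whole. The fingers move at their own pace and stop on an object; "grip_force" is the grip in N (left out, the last holds). Time passes only in rows, so rows that repeat a pose let the fingers close. It gives the time, the measured TCP pose, the force, the opening and the grip force at its end, in the units of the state.
- get_obs(): the state, without advancing time (a new reading comes with each control period).
- viewer.grab_frame(name): name is "side" or "top" or "wrist"; returns a dict with "pixels" (480x640x3 uint8, red, green, blue), "fovy" (degrees; the focal length in pixels is half the picture's height over the tangent of half this angle, whatever the lens; pixels are square), "cx", "cy" (the principal point, pixels), "world_to_cam" (4x4, takes a point from world to camera coordinates); the wrist camera has in their place "hand_eye" (4x4, takes a point from camera to tool coordinates, whose origin is the TCP and whose axes are the flange's). Camera axes: x right, y up, looking along -z (the intrinsics and any distortion apply to the point x, -y, -z); pixel columns grow to the right and rows downward; lengths in m; the calibration is good to about 2 mm. A picture is of the moment at which its call begins: read the wrist's pose just before it. There is no depth.
- r.hand_in(): hands the job in; it is judged then, once.
Trained networks look in a picture, given as the dict that the camera call returned (one of the last four; its "shot" number tells which), for a name from the list of things; names that differ only in an ending like _2 or _b are one class to them, and where a whole thing is asked for, a point or a joint stands for the part that bears it (a point fixed in the world has none). Each returns a list of dicts, best first, with "score" (0 to 1); they miss things now and then, are a little off and sometimes report something else, mostly with a low value. They report only what shows in the picture. A call takes as long as a camera call.
- viewer.trace(picture, thing): "pixels" (480x640 bool, what is visible of it) and "rect" ([left, top, right, bottom] in pixels, round what is visible of it).
The state is a dict: "clock": time; "joints": joint angles; "qvel": joint speeds; "tau": joint torques, N m; "tcp_pos": TCP position; "orientation": TCP orientation; "contact_force": force on the tool from outside, world axes, zero at the start; "moment": the same for the moment, N m; "grip_width": finger opening in m; "gripper_force": force on a finger pad.
Only numpy, scipy, OpenCV 4.12 (cv2) and the standard library are available. Lean on these libraries where they do the work, as an engineer would, in place of code of your own. Each camera call takes 0.05 s, during which the arm holds its last target. There are 200 camera calls.

## Task

Lift the canister off the wooden display stand and set it down upright in the middle of the cork coaster, keeping it upright on the way. Then fill the stand: stack all the round mint tins squarely on top of one another in the round well, and all the long flat cartons squarely in the oblong well, all lying flat, either face up, the lowest of each resting on the floor of its well. Leave the tape roll, the square carton and the other goods where they stand.

Things in the scene. Friction and masses are not known exactly. Their poses are not given: they have to be found in the camera images.
- bench: fixed low counter bench with a white top, on which everything of this task stands; its top is 190 mm above the table, 415 mm (x) by 870 mm (y), with a raised edge 8 mm wide and 12 mm high all round; origin on the table under its middle
- stand: fixed wooden display board on the bench, 100 mm (its x) by 256 mm (its y), top face 26 mm above the bench, with a round well and an oblong well sunk 7 mm into its top, open above; origin at the centre of its underside, on the bench
- round_well (a point): centre of the floor of the round well (74 mm across, 7 mm deep, floor 19 mm above the bench); 72 mm from the middle of the board towards its +y end. The canister's foot stands in it at the start
- oblong_well (a point): centre of the floor of the oblong well (62 mm along the board's x, 126 mm along its y, 7 mm deep, floor 19 mm above the bench); 50 mm from the middle of the board towards its -y end. Empty at the start
- canister: lidded metal canister, 0.28 to 0.56 kg: foot 66 mm across and 12 mm high, body 96 mm across, lid 100 mm across (fixed), top of the lid 78 mm above the origin, and a fixed arched handle over it; origin at the centre of its underside, z up, handle bar along its y
- handle (a point): middle of the canister's straight wooden handle bar, 116 mm above the canister's underside; the bar is 12 mm thick and 64 mm long along the canister's y, with 32 mm of free space between it and the lid
- coaster: round cork coaster, 130 mm across, 6 mm thick, fixed on the bench, on one side of the stand or the other; origin at the centre of its underside, on the bench
- tin_0: round flat metal mint tin, 67 to 68 mm across and 23 mm high; origin at the centre of its underside, z up. Stacks in the round well. May be absent
- tin_1: round flat metal mint tin, 67 to 68 mm across and 23 mm high; origin at the centre of its underside, z up. Stacks in the round well. May be absent
- tin_2: round flat metal mint tin, 67 to 68 mm across and 23 mm high; origin at the centre of its underside, z up. Stacks in the round well. May be absent
- carton_0: long flat carton of sweets, 56 mm (its x) by 120 mm (its y) by 22 mm high, lying flat; origin at the centre of its underside, z up; rigid, take it across the 56 mm. Stacks in the oblong well. May be absent
- carton_1: long flat carton of sweets, 56 mm (its x) by 120 mm (its y) by 22 mm high, lying flat; origin at the centre of its underside, z up; rigid, take it across the 56 mm. Stacks in the oblong well. May be absent
- carton_2: long flat carton of sweets, 56 mm (its x) by 120 mm (its y) by 22 mm high, lying flat; origin at the centre of its underside, z up; rigid, take it across the 56 mm. Stacks in the oblong well. May be absent
- carton_3: long flat carton of sweets, 56 mm (its x) by 120 mm (its y) by 22 mm high, lying flat; origin at the centre of its underside, z up; rigid, take it across the 56 mm. Stacks in the oblong well. May be absent
- tape_roll: roll of packing tape, 94 mm across, 48 mm high, too big for either well; stays where it is. Origin at the centre of its underside
- square_carton: square carton of sweets, 62 x 62 x 50 mm, not one of the things to stack; stays where it is. Origin at the centre of its underside
- gift: gift box with a ribbon, 63 x 63 x 64 mm; stays where it is. Origin at the centre of its underside
- price_card: wooden block with an upright price card, 22 x 64 x 58 mm, in front of the stand; stays where it is. Origin at the centre of its underside

How it is judged:
On the way:
1. the canister stands upright and released on the coaster, its centre within 25 mm of the coaster's (horizontal distance between canister and coaster below 0.025 m and z of canister in the frame of coaster between 0.003 and 0.011 m and angle between canister's own z axis and vertical below 0.1 rad and contact force between the fingers and canister below 0.2 N and linear speed of canister below 0.03 m/s), for 0.2 s.
At the end, for the whole second after the job is handed in: Canister upright, released, within 25 mm of the coaster's centre. Either face up: tins level within 12 mm of the round well's axis; long flat cartons level, within 12 mm of the oblong well's axis and 0.12 rad of its direction; the lowest of each within 3.5 mm of the well floor; all at rest (all of step 1 and horizontal distance between each of tin_0, tin_1, tin_2 and round_well below 0.012 m and (angle between tin_0's own z axis and vertical below 0.1 rad or angle between tin_0's own z axis and vertical above 3.04 rad) and linear speed of each of tin_0, tin_1, tin_2, carton_0, carton_1, carton_2, carton_3 below 0.03 m/s and (angle between tin_1's own z axis and vertical below 0.1 rad or angle between tin_1's own z axis and vertical above 3.04 rad) and (angle between tin_2's own z axis and vertical below 0.1 rad or angle between tin_2's own z axis and vertical above 3.04 rad) and horizontal distance between each of carton_0, carton_1, carton_2, carton_3 and oblong_well below 0.012 m and (angle between carton_0's own z axis and vertical below 0.1 rad or angle between carton_0's own z axis and vertical above 3.04 rad) and angle between the y axis of each of carton_0, carton_1, carton_2, carton_3 and the y axis of stand, either way round below 0.12 rad and (angle between carton_1's own z axis and vertical below 0.1 rad or angle between carton_1's own z axis and vertical above 3.04 rad) and (angle between carton_2's own z axis and vertical below 0.1 rad or angle between carton_2's own z axis and vertical above 3.04 rad) and (angle between carton_3's own z axis and vertical below 0.1 rad or angle between carton_3's own z axis and vertical above 3.04 rad) and ((z of tin_0 in the frame of round_well below 0.0035 m or (angle between tin_0's own z axis and vertical above 3.04 rad and z of tin_0 in the frame of round_well below 0.0265 m)) or (z of tin_1 in the frame of round_well below 0.0035 m or (angle between tin_1's own z axis and vertical above 3.04 rad and z of tin_1 in the frame of round_well below 0.0265 m)) or (z of tin_2 in the frame of round_well below 0.0035 m or (angle between tin_2's own z axis and vertical above 3.04 rad and z of tin_2 in the frame of round_well below 0.0265 m))) and ((z of carton_0 in the frame of oblong_well below 0.0035 m or (angle between carton_0's own z axis and vertical above 3.04 rad and z of carton_0 in the frame of oblong_well below 0.0255 m)) or (z of carton_1 in the frame of oblong_well below 0.0035 m or (angle between carton_1's own z axis and vertical above 3.04 rad and z of carton_1 in the frame of oblong_well below 0.0255 m)) or (z of carton_2 in the frame of oblong_well below 0.0035 m or (angle between carton_2's own z axis and vertical above 3.04 rad and z of carton_2 in the frame of oblong_well below 0.0255 m)) or (z of carton_3 in the frame of oblong_well below 0.0035 m or (angle between carton_3's own z axis and vertical above 3.04 rad and z of carton_3 in the frame of oblong_well below 0.0255 m)))); the robot touches nothing.
It fails at once if the canister is tilted by more than 0.5 rad (angle between canister's own z axis and vertical above 0.5 rad).
It fails at once if the tape roll, the square carton, the gift box or the price card is moved by more than 30 mm (distance of any of tape_roll, square_carton, gift, price_card from where it was at the start of the episode above 0.03 m).
Of tin_0, tin_1, tin_2 only 2 to 3 are there at a start; the rules pass over those that are not, and their reading is None.
Of carton_0, carton_1, carton_2, carton_3 only 3 to 4 are there at a start; the rules pass over those that are not, and their reading is None.
At some moment in a run one of carton_0, carton_1, carton_2, carton_3, tin_0, tin_1, tin_2 may be knocked a few centimetres aside while the robot is not near it.
It also fails if it takes over 210 s, if anything falls off the work surface, if the arm or the gripper's body presses on something with over 40 N, if the wrist force passes 120 N, or if a joint passes its speed limit or range.

## Working session

There is one attempt and no reset: what is moved stays moved. The work goes in short steps, Python scripts to look and compute and a tool call to move; the robot and the scene stay as the last step left them, time stands still between calls to the robot, and variables do not carry over. Pictures are saved under pics/ and viewed, at most 14 in all, crops included, and the job is handed in when it is done.

Besides the shell and the picture viewer there is one more tool, called after "Emit:" as name(argument=value, ...) on one line, values as JSON. play_rows: Moves the arm, as the interface text tells. Shifts and turns lie within -1 to 1; 1 stands for 0.2 m of shift or pi/2 rad of turn. Its arguments: {"type":"object","properties":{"commands":{"type":"array","items":{"type":"array","items":{"type":"array","items":{"type":"number","minimum":-1,"maximum":1}}}},"grip_force":{"type":"number"}},"required":["commands"]}

```bash
mkdir -p pics
cat > h.py <<'E'
import numpy as np, cv2
from scipy.spatial.transform import Rotation as R
from bench import get_obs, viewer, r
def cam(name):
    o=get_obs(); p=viewer.grab_frame(name); 
    if 'world_to_cam' in p: M=np.array(p['world_to_cam'])
    else:
        T=np.eye(4);T[:3,:3]=R.from_rotvec(o['orientation']).as_matrix();T[:3,3]=o['tcp_pos']
        M=np.linalg.inv(T@np.array(p['hand_eye']))
    p['M']=M; p['f']=240/np.tan(np.radians(p['fovy'])/2); return p
def proj(p,X):
    X=np.atleast_2d(X); c=X@p['M'][:3,:3].T+p['M'][:3,3]
    return np.c_[p['cx']+p['f']*c[:,0]/-c[:,2], p['cy']+p['f']*c[:,1]/c[:,2]]
def unproj(p,uv,z):
    uv=np.atleast_2d(np.float64(uv)); d=np.c_[(uv[:,0]-p['cx'])/p['f'],-(uv[:,1]-p['cy'])/p['f'],-np.ones(len(uv))]
    Rm=p['M'][:3,:3]; o=-Rm.T@p['M'][:3,3]; d=d@Rm
    return o+d*((z-o[2])/d[:,2])[:,None]
def save(p,n): cv2.imwrite('pics/'+n,p['pixels'][:,:,::-1])
E
python3 - <<'E'
from h import *
o=get_obs();print({k:np.round(v,3) for k,v in o.items()})
for n in('top','side','wrist'):
    p=cam(n);save(p,n+'0.png');print(n,{k:v for k,v in p.items() if k not in('pixels','M')})
E
```

```text
{'clock': np.float64(0.0), 'joints': array([-1.264,  0.478,  0.022,  1.556, -0.012,  1.109, -0.083]), 'qvel': array([ 0.001,  0.001, -0.001, -0.001,  0.001, -0.   ,  0.001]), 'tau': array([ 0.0000e+00, -5.9645e+01,  1.6080e+00, -2.8119e+01,  1.2000e-02,
        9.0000e-03, -0.0000e+00]), 'tcp_pos': array([0.272, 0.617, 0.23 ]), 'orientation': array([-6.470e-01, -3.074e+00,  3.000e-03]), 'contact_force': array([ 0.256, -0.2  , -0.108]), 'moment': array([-0.033, -0.064, -0.052]), 'gripper_force': np.float64(0.0), 'grip_width': np.float64(0.085)}
top {'fovy': 42.87956262020006, 'cx': 316.28193662609385, 'cy': 231.94421529132055, 'world_to_cam': array([[ 0.0054745 , -0.99997692, -0.00402445,  0.12740713],
       [ 0.99512256,  0.00505144,  0.09851692, -0.49795608],
       [-0.09849432, -0.00454415,  0.99512724, -1.6400218 ],
       [ 0.        ,  0.        ,  0.        ,  1.        ]]), 'shot': 1, 'f': np.float64(611.1584047826)}
side {'fovy': 49.45953378643041, 'cx': 310.75636650089547, 'cy': 235.05611370566675, 'world_to_cam': array([[-0.88252294, -0.46962812, -0.02454985,  0.47503279],
       [ 0.18938155, -0.40269864,  0.8955269 , -0.24511352],
       [-0.43045081,  0.78567374,  0.44432969, -1.30873508],
       [ 0.        ,  0.        ,  0.        ,  1.        ]]), 'shot': 2, 'f': np.float64(521.084151154276)}
wrist {'fovy': 62.024143873034404, 'cx': 318.8636977771855, 'cy': 237.1660954692592, 'hand_eye': array([[ 4.11371427e-04,  9.47313167e-01,  3.20308591e-01,
         8.34371919e-02],
       [ 9.99999909e-01, -3.53002660e-04, -2.40291155e-04,
        -4.74751706e-06],
       [-1.14561190e-04,  3.20308661e-01, -9.47313226e-01,
        -1.43636818e-01],
       [ 0.00000000e+00,  0.00000000e+00,  0.00000000e+00,
         1.00000000e+00]]), 'shot': 3, 'f': np.float64(399.23651449981827)}
```

View pics/top0.png

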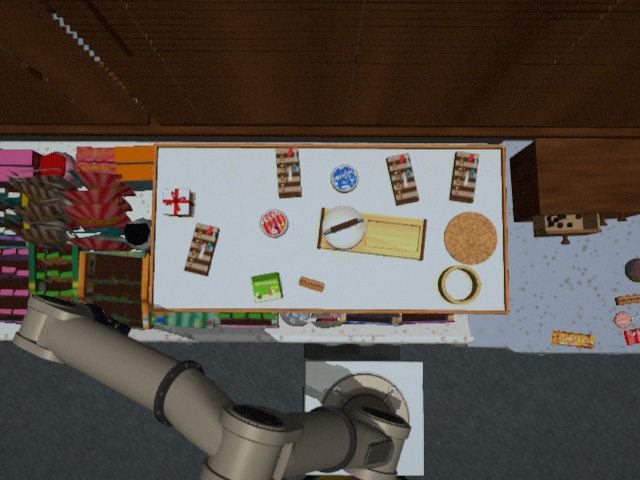

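View pics/side0.png

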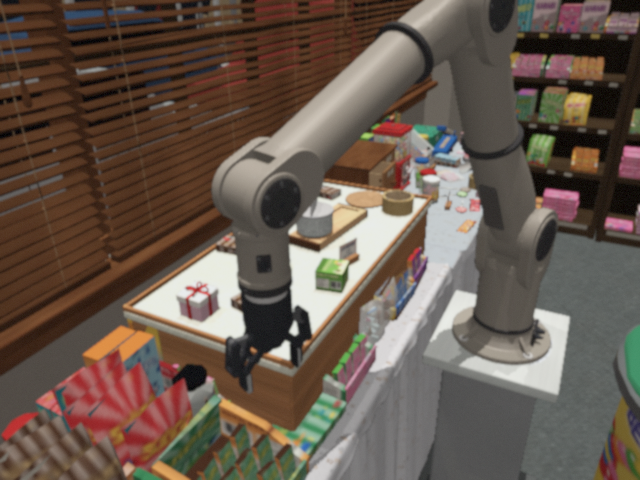

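The top view shows four cartons at (289,173), (402,179), (464,177) and (202,249), and two tins, blue at (344,179) and red at (274,223). The canister is at (343,226) in the stand's left well and the coaster at (470,238). The tape roll is at (460,285), the square carton at (267,288), the price card at (312,284) and the gift at (178,202). The side view shows the gripper in front of the bench's left end.

```bash
cat >> h.py <<'E'
def meas(p,thing,h,mn=0.3):
    out=[]
    for d in viewer.trace(p,thing):
        if d['score']<mn: continue
        m=d['pixels'].astype(np.uint8); c=max(cv2.findContours(m,0,cv2.CHAIN_APPROX_NONE)[0],key=len)[:,0]
        if len(c)<8: continue
        w=unproj(p,c,0.19+h)[:,:2].astype(np.float32)*1000
        (cx,cy),(a,b),_=rr=cv2.minAreaRect(w); bx=cv2.boxPoints(rr)
        e=[bx[1]-bx[0],bx[2]-bx[1]]; l=max(e,key=np.linalg.norm); ang=np.degrees(np.arctan2(l[1],l[0]))
        out.append(dict(s=d['score'],c=(cx,cy),size=(a,b),ang=(ang%180),rect=d['rect']))
        print(thing,'%.2f'%d['score'],'c %.0f %.0f size %.0f %.0f longang %.1f'%(cx,cy,a,b,ang%180),np.round(d['rect']))
    return out
E
python3 - <<'E'
from h import *
p=cam('top')
for t,h in dict(bench=0.012,stand=.026,canister=.078,coaster=.006,tin_0=.023,carton_0=.022,tape_roll=.048,square_carton=.05,gift=.064,price_card=.03).items(): meas(p,t,h)
print(unproj(p,[[154,146],[508,147],[508,314],[152,312]],.202))
E
```

```text
stand 0.69 c 472 -45 size 176 97 longang 83.2 [318. 210. 429. 259.]
stand 0.44 c 492 65 size 104 101 longang 0.3 [321. 205. 365. 246.]
canister 0.97 c 485 67 size 98 98 longang 0.3 [321. 207. 362. 250.]
canister 0.68 c 346 243 size 61 63 longang 100.7 [252. 270. 285. 300.]
coaster 0.96 c 470 -246 size 126 129 longang 134.6 [446. 211. 495. 263.]
tin_0 0.94 c 612 61 size 64 66 longang 153.7 [332. 165. 356. 191.]
tin_0 0.80 c 501 233 size 66 65 longang 0.3 [261. 206. 287. 234.]
carton_0 0.90 c 437 405 size 58 120 longang 166.3 [185. 223. 223. 276.]
carton_0 0.79 c 611 -79 size 124 60 longang 12.3 [385. 153. 416. 205.]
carton_0 0.73 c 625 199 size 122 55 longang 4.8 [275. 149. 305. 198.]
carton_0 0.65 c 617 -230 size 58 123 longang 171.9 [447. 152. 479. 205.]
square_carton 0.68 c 346 245 size 64 65 longang 101.6 [250. 272. 281. 300.]
gift 0.84 c 544 457 size 67 73 longang 90.3 [163. 184. 195. 216.]
price_card 0.67 c 355 140 size 62 24 longang 74.4 [300. 270. 325. 290.]
[[ 0.6910136   0.53120445  0.202     ]
 [ 0.69242919 -0.34194048  0.202     ]
 [ 0.28435465 -0.33158062  0.202     ]
 [ 0.28432439  0.52314035  0.202     ]]
```

View pics/wrist0.png

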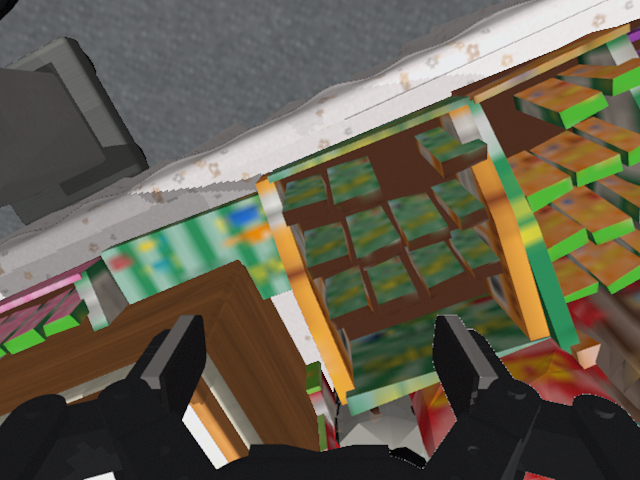

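```bash
cat >> h.py <<'E'
def pose():
    o=get_obs(); M=R.from_rotvec(o['orientation']).as_matrix()
    return np.array(o['tcp_pos']),np.degrees(np.arctan2(M[1,0],M[0,0]))
def plan(groups,start=None):
    """groups: each one call: list of (x,y,z mm,yaw deg,grip,rows)"""
    p,y=pose() if start is None else start
    p=np.array(p)*1000
    print('from',p.round(1),round(y,1))
    for g in groups:
        c,s=np.cos(np.radians(y)),np.sin(np.radians(y)); n=0
        for (X,Y,Z,yw,gr,k) in g:
            d=np.array([X,Y,Z])-p; t=-(((yw-y)+180)%360-180)/90
            v=np.r_[c*d[0]+s*d[1], s*d[0]-c*d[1], -d[2]]/200
            print(' %dx'%k,[gr]+[float(a) for a in np.r_[v,t].round(3)],'!!!' if max(abs(v).max(),abs(t))>1 else '',end='')
            n+=k
        print(' |',n); p=np.array([X,Y,Z],float); y=yw
E
python3 - <<'E'
from h import *
plan([[(272,617,425,156.2,-1,6)],[(330,440,430,135,-1,8)],[(420,270,430,113,-1,8)],[(485,100,430,113,-1,10)]])
E
```

```text
from [272.  617.8 231.3] 156.2
 6x [-1, -0.001, -0.004, -0.968, 0.0]  | 6
 8x [-1, -0.622, -0.693, -0.025, 0.236]  | 8
 8x [-1, -0.919, -0.283, -0.0, 0.244]  | 8
 10x [-1, -0.909, -0.033, -0.0, 0.0]  | 10
```

Emit:
play_rows(commands=[[[-1, 0, 0, -0.968, 0], [-1, 0, 0, -0.968, 0], [-1, 0, 0, -0.968, 0], [-1, 0, 0, -0.968, 0], [-1, 0, 0, -0.968, 0], [-1, 0, 0, -0.968, 0]]])

```text
clock: 1.2
tcp_pos: [0.2729, 0.6197, 0.4331]
orientation: [0.647, 3.073, 0.019]
contact_force: [0.9, 0.1, 0.6]
grip_width: 0.0853
gripper_force: 0.0
```

Emit:
play_rows(commands=[[[-1, -0.622, -0.693, -0.025, 0.236], [-1, -0.622, -0.693, -0.025, 0.236], [-1, -0.622, -0.693, -0.025, 0.236], [-1, -0.622, -0.693, -0.025, 0.236], [-1, -0.622, -0.693, -0.025, 0.236], [-1, -0.622, -0.693, -0.025, 0.236], [-1, -0.622, -0.693, -0.025, 0.236], [-1, -0.622, -0.693, -0.025, 0.236]]])

```text
clock: 1.87
tcp_pos: [0.3293, 0.4416, 0.4298]
orientation: [-1.2, -2.903, -0.001]
contact_force: [-0.2, 1.2, -0.0]
grip_width: 0.0855
gripper_force: 0.0
```

Emit:
play_rows(commands=[[[-1, -0.919, -0.283, 0, 0.244], [-1, -0.919, -0.283, 0, 0.244], [-1, -0.919, -0.283, 0, 0.244], [-1, -0.919, -0.283, 0, 0.244], [-1, -0.919, -0.283, 0, 0.244], [-1, -0.919, -0.283, 0, 0.244], [-1, -0.919, -0.283, 0, 0.244], [-1, -0.919, -0.283, 0, 0.244]]])

```text
clock: 2.53
tcp_pos: [0.4191, 0.2729, 0.4295]
orientation: [-1.729, -2.622, 0.001]
contact_force: [1.0, 0.6, -0.0]
grip_width: 0.0855
gripper_force: 0.0
```

Emit:
play_rows(commands=[[[-1, -0.909, -0.033, 0, 0], [-1, -0.909, -0.033, 0, 0], [-1, -0.909, -0.033, 0, 0], [-1, -0.909, -0.033, 0, 0], [-1, -0.909, -0.033, 0, 0], [-1, -0.909, -0.033, 0, 0], [-1, -0.909, -0.033, 0, 0], [-1, -0.909, -0.033, 0, 0]]])

```text
clock: 3.2
tcp_pos: [0.4845, 0.104, 0.4295]
orientation: [-1.727, -2.624, 0.001]
contact_force: [-0.9, 0.5, -0.3]
grip_width: 0.0852
gripper_force: 0.0
```

Run:
```python
from h import *
print(pose(),get_obs()['clock'],get_obs()['joints'].round(2))
p=cam('wrist');save(p,'w1.png'); meas(p,'canister',.097);meas(p,'stand',.026)
for d in viewer.trace(p,'handle')[:2]: print('h',d['score'],d['rect'])
```

```text
(array([0.48452079, 0.10396584, 0.42954718]), np.float64(113.29399724528571)) 3.2 [-0.8   0.02  0.48  1.7  -0.01  1.42  0.09]
canister 0.78 c 483 73 size 101 99 longang 67.4 [235. 183. 365. 332.]
stand 0.57 c 470 -55 size 156 97 longang 84.6 [203. 154. 379. 407.]
h 0.81 [236.2, 183.6, 360.6, 326.6]
```

View pics/w1.png

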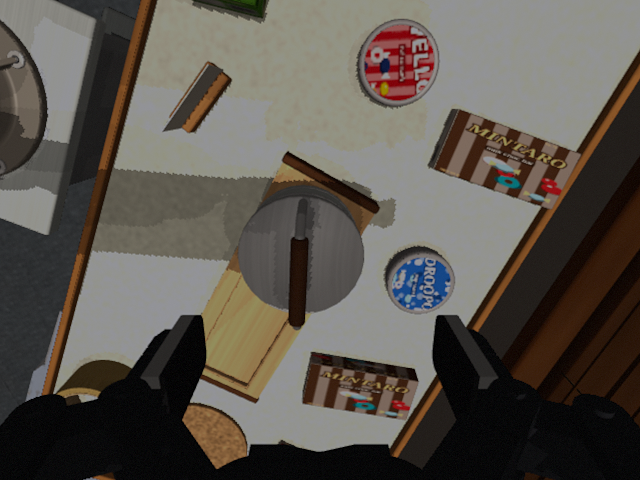

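The wrist view shows the handle bar running from (303,238) to (296,326). The stand's end trims are at (283,154)–(378,210) and (203,375)–(257,400), with tins and cartons around them.

Run:
```python
from h import *
p=cam('wrist')
e=unproj(p,[[303,238],[296,326]],.328)*1000;print(e.round(1),e.mean(0),np.degrees(np.arctan2(*(e[0]-e[1])[1::-1])),np.linalg.norm(e[0]-e[1]))
q=unproj(p,[[283,153],[379,211],[257,401]],.216)*1000;print(q.round(1))
t=cam('top')
q=unproj(t,[[318,248],[424,260],[427,219],[321,207]],.216)*1000;print(q.round(1),q.mean(0))
```

```text
[[474.7  98.  328. ]
 [495.2  35.8 328. ]] [484.95735605  66.94694588 328.        ] 108.2079778549942 65.4793735598367
[[ 438.8  127.3  216. ]
 [ 539.8  113.2  216. ]
 [ 511.3 -133.4  216. ]]
[[ 439.6  124.8  216. ]
 [ 412.1 -129.4  216. ]
 [ 511.1 -137.8  216. ]
 [ 539.1  118.1  216. ]] [475.46185021  -6.09478623 216.        ]
```

Run:
```python
from h import *
plan([[(485,67,380,108.2,-1,5),(485,67,307,108.2,-1,6)],[(485,67,307,108.2,1,12)]])
print('lift & go')
plan([[(485,67,350,108.2,1,6),(485,67,400,108.2,1,6)],[(480,-60,400,108.2,1,12)],[(472,-180,400,108.2,1,12)],[(470,-246,400,108.2,1,12)],[(470,-246,296,108.2,1,12)]],(np.array([.485,.067,.307]),108.2))
```

```text
from [484.8 101.9 429.8] 113.1
 5x [-1, -0.161, -0.068, 0.249, 0.055]  6x [-1, -0.161, -0.068, 0.614, 0.055]  | 11
 12x [1, 0.0, 0.0, -0.0, -0.0]  | 12
lift & go
from [485.  67. 307.] 108.2
 6x [1, 0.0, 0.0, -0.215, -0.0]  6x [1, 0.0, 0.0, -0.465, -0.0]  | 12
 12x [1, -0.595, -0.222, -0.0, -0.0]  | 12
 12x [1, -0.557, -0.225, -0.0, -0.0]  | 12
 12x [1, -0.31, -0.113, -0.0, -0.0]  | 12
 12x [1, 0.0, 0.0, 0.52, -0.0]  | 12
```

Emit:
play_rows(commands=[[[-1, -0.161, -0.068, 0.249, 0.055], [-1, -0.161, -0.068, 0.249, 0.055], [-1, -0.161, -0.068, 0.249, 0.055], [-1, -0.161, -0.068, 0.4, 0.055], [-1, -0.161, -0.068, 0.5, 0.055], [-1, -0.161, -0.068, 0.57, 0.055], [-1, -0.161, -0.068, 0.614, 0.055], [-1, -0.161, -0.068, 0.614, 0.055], [-1, -0.161, -0.068, 0.614, 0.055]]])

```text
clock: 4.25
tcp_pos: [0.4855, 0.0666, 0.3079]
orientation: [1.844, 2.543, 0.001]
contact_force: [-0.0, -0.6, -0.1]
grip_width: 0.0853
gripper_force: 0.0
```

Emit:
play_rows(commands=[[[1, 0, 0, 0, 0], [1, 0, 0, 0, 0], [1, 0, 0, 0, 0], [1, 0, 0, 0, 0], [1, 0, 0, 0, 0], [1, 0, 0, 0, 0], [1, 0, 0, 0, 0], [1, 0, 0, 0, 0], [1, 0, 0, 0, 0], [1, 0, 0, 0, 0]]], grip_force=70)

```text
clock: 5.08
tcp_pos: [0.4852, 0.0661, 0.3074]
orientation: [1.845, 2.543, 0.001]
contact_force: [-1.9, 0.7, 4.6]
grip_width: 0.0101
gripper_force: 68.1
```

Emit:
play_rows(commands=[[[1, 0, 0, -0.03, 0], [1, 0, 0, -0.08, 0], [1, 0, 0, -0.14, 0], [1, 0, 0, -0.2, 0], [1, 0, 0, -0.26, 0], [1, 0, 0, -0.32, 0], [1, 0, 0, -0.38, 0], [1, 0, 0, -0.43, 0], [1, 0, 0, -0.45, 0], [1, 0, 0, -0.465, 0], [1, 0, 0, -0.465, 0]]])

```text
clock: 6.0
tcp_pos: [0.4851, 0.0659, 0.4003]
orientation: [1.845, 2.543, 0.0]
contact_force: [0.1, -0.5, -3.7]
grip_width: 0.0095
gripper_force: 68.3
```

Emit:
play_rows(commands=[[[1, -0.03, -0.01, 0, 0], [1, -0.08, -0.03, 0, 0], [1, -0.14, -0.05, 0, 0], [1, -0.2, -0.07, 0, 0], [1, -0.27, -0.1, 0, 0], [1, -0.34, -0.126, 0, 0], [1, -0.41, -0.152, 0, 0], [1, -0.48, -0.178, 0, 0], [1, -0.55, -0.204, 0, 0], [1, -0.62, -0.23, 0, 0], [1, -0.69, -0.256, 0, 0], [1, -0.76, -0.282, 0, 0]]])

```text
clock: 7.0
tcp_pos: [0.478, -0.0985, 0.4]
orientation: [-1.847, -2.541, 0.0]
contact_force: [1.2, 0.4, -4.2]
grip_width: 0.0096
gripper_force: 68.2
```

Emit:
play_rows(commands=[[[1, -0.07, -0.026, 0, 0], [1, -0.14, -0.052, 0, 0], [1, -0.21, -0.078, 0, 0], [1, -0.28, -0.104, 0, 0], [1, -0.35, -0.13, 0, 0], [1, -0.42, -0.156, 0, 0], [1, -0.49, -0.182, 0, 0], [1, -0.56, -0.208, 0, 0], [1, -0.61, -0.22, 0, 0], [1, -0.64, -0.23, 0, 0], [1, -0.65, -0.235, 0, 0], [1, -0.65, -0.235, 0, 0]]])

```text
clock: 8.0
tcp_pos: [0.4737, -0.2352, 0.4]
orientation: [-1.847, -2.541, 0.0]
contact_force: [-0.1, 1.0, -4.1]
grip_width: 0.0094
gripper_force: 68.2
```

Run:
```python
from h import *
print(get_obs()['contact_force'],get_obs()['grip_width'])
plan([[(470,-246,400,108.2,1,9)],[(470,-246,296,108.2,1,12)]])
p=cam('top');save(p,'t2.png');meas(p,'coaster',.006);meas(p,'stand',.026);meas(p,'tape_roll',.048)
w=cam('wrist');meas(w,'coaster',.006);meas(w,'stand',.026)
```

```text
[-0.07307008  1.00316778 -4.0675707 ] 0.009444400299231792
from [ 473.7 -235.2  400. ] 108.0
 9x [1, -0.046, -0.034, 0.0, -0.002]  | 9
 12x [1, 0.0, 0.0, 0.52, -0.0]  | 12
stand 0.79 c 476 -5 size 256 101 longang 84.0 [319. 207. 428. 258.]
tape_roll 0.62 c 355 -208 size 89 101 longang 90.3 [438. 266. 481. 308.]
coaster 0.72 c 449 -212 size 125 52 longang 28.7 [236. 137. 374. 209.]
stand 0.63 c 465 -93 size 79 99 longang 174.8 [289.   2. 454. 106.]
```

Emit:
play_rows(commands=[[[1, -0.02, -0.015, 0, 0], [1, -0.04, -0.03, 0, 0], [1, -0.046, -0.034, 0.06, 0], [1, -0.046, -0.034, 0.13, 0], [1, -0.046, -0.034, 0.2, 0], [1, -0.046, -0.034, 0.27, 0], [1, -0.046, -0.034, 0.34, 0], [1, -0.046, -0.034, 0.41, 0], [1, -0.046, -0.034, 0.46, 0], [1, -0.046, -0.034, 0.49, 0], [1, -0.046, -0.034, 0.51, 0], [1, -0.046, -0.034, 0.52, 0]]])

```text
clock: 9.35
tcp_pos: [0.4707, -0.2453, 0.2959]
orientation: [-1.845, -2.543, 0.0]
contact_force: [-0.5, -0.6, -4.9]
grip_width: 0.0098
gripper_force: 68.2
```

Emit:
play_rows(commands=[[[1, 0, 0, 0.005, 0], [1, 0, 0, 0.01, 0], [1, 0, 0, 0.01, 0]]])

```text
clock: 9.6
tcp_pos: [0.471, -0.2453, 0.2946]
orientation: [1.844, 2.542, 0.001]
contact_force: [0.4, -0.2, -3.9]
grip_width: 0.0094
gripper_force: 68.5
```

Emit:
play_rows(commands=[[[1, 0, 0, 0.006, 0], [1, 0, 0, 0.006, 0], [-1, 0, 0, 0.006, 0], [-1, 0, 0, 0.006, 0], [-1, 0, 0, 0.006, 0], [-1, 0, 0, 0.006, 0], [-1, 0, 0, 0.006, 0], [-1, 0, 0, 0.006, 0], [-1, 0, 0, 0.006, 0], [-1, 0, 0, 0.006, 0]]])

```text
clock: 10.43
tcp_pos: [0.4707, -0.2451, 0.2929]
orientation: [-1.845, -2.543, -0.0]
contact_force: [0.7, 0.9, -0.6]
grip_width: 0.0856
gripper_force: 0.0
```

Emit:
play_rows(commands=[[[-1, 0, 0, -0.2, 0], [-1, 0, 0, -0.5, 0], [-1, 0, 0, -0.8, 0], [-1, 0, 0, -0.8, 0], [-1, 0, 0, -0.8, 0], [-1, 0, 0, -0.8, 0]]])

```text
clock: 10.93
tcp_pos: [0.4715, -0.2457, 0.4549]
orientation: [1.843, 2.54, 0.003]
contact_force: [0.1, 0.3, -0.6]
grip_width: 0.0856
gripper_force: 0.0
```

Run:
```python
from h import *
o=get_obs();print(pose(),o['contact_force'],o['clock'])
p=cam('top');meas(p,'canister',.078-.013);meas(p,'coaster',.006);meas(p,'carton_0',.022);meas(p,'tin_0',.023)
# next: carton near (617,-230), long axis 172deg -> yaw 172, view
plan([[(530,-235,440,140,-1,6)],[(600,-230,400,172,-1,8)]])
```

```text
(array([ 0.47146653, -0.24571381,  0.45488435]), np.float64(108.07990772176134)) [ 0.13865087  0.31025756 -0.57079432] 10.9333
canister 0.96 c 471 -244 size 96 106 longang 90.3 [452. 214. 500. 256.]
coaster 0.67 c 462 -231 size 128 94 longang 25.5 [447. 212. 488. 265.]
coaster 0.30 c 620 -234 size 62 124 longang 172.8 [448. 154. 478. 200.]
carton_0 0.87 c 437 405 size 59 120 longang 166.6 [183. 220. 224. 275.]
carton_0 0.83 c 617 -230 size 60 123 longang 171.4 [448. 153. 480. 205.]
carton_0 0.79 c 625 198 size 126 57 longang 4.0 [273. 147. 303. 199.]
carton_0 0.78 c 611 -79 size 122 61 longang 13.5 [385. 153. 417. 206.]
tin_0 0.78 c 500 233 size 65 61 longang 63.7 [263. 208. 288. 236.]
tin_0 0.74 c 611 61 size 64 66 longang 90.3 [332. 168. 358. 193.]
from [ 470.2 -244.7  451.5] 108.1
 6x [-1, -0.047, 0.299, 0.057, -0.355]  | 6
 8x [-1, -0.252, 0.244, 0.2, -0.356]  | 8
```

Emit:
play_rows(commands=[[[-1, -0.047, 0.299, 0.057, -0.355], [-1, -0.047, 0.299, 0.057, -0.355], [-1, -0.047, 0.299, 0.057, -0.355], [-1, -0.047, 0.299, 0.057, -0.355], [-1, -0.047, 0.299, 0.057, -0.355], [-1, -0.047, 0.299, 0.057, -0.355]]])

```text
clock: 11.68
tcp_pos: [0.5302, -0.2354, 0.4402]
orientation: [-1.07, -2.951, 0.001]
contact_force: [0.0, 0.6, 0.1]
grip_width: 0.0855
gripper_force: 0.0
```

Emit:
play_rows(commands=[[[-1, -0.252, 0.244, 0.2, -0.356], [-1, -0.252, 0.244, 0.2, -0.356], [-1, -0.252, 0.244, 0.2, -0.356], [-1, -0.252, 0.244, 0.2, -0.356], [-1, -0.252, 0.244, 0.2, -0.356], [-1, -0.252, 0.244, 0.2, -0.356], [-1, -0.252, 0.244, 0.2, -0.356], [-1, -0.252, 0.244, 0.2, -0.356]]])

```text
clock: 12.35
tcp_pos: [0.6003, -0.2304, 0.4013]
orientation: [-0.222, -3.133, -0.0]
contact_force: [0.4, -1.0, -0.6]
grip_width: 0.0852
gripper_force: 0.0
```

Run:
```python
from h import *
o=get_obs();print(pose(),o['joints'].round(2),o['clock'])
p=cam('wrist');save(p,'w3.png');meas(p,'carton_0',.022)
```

```text
(array([ 0.60025891, -0.23042699,  0.40128951]), np.float64(171.89139305239325)) [-0.18  0.36  0.63  1.43 -0.21  1.42  1.89] 12.35
carton_0 0.93 c 610 -82 size 124 60 longang 12.2 [440. 116. 542. 266.]
carton_0 0.67 c 616 -231 size 56 121 longang 171.9 [286. 152. 352. 287.]
```

View pics/w3.png

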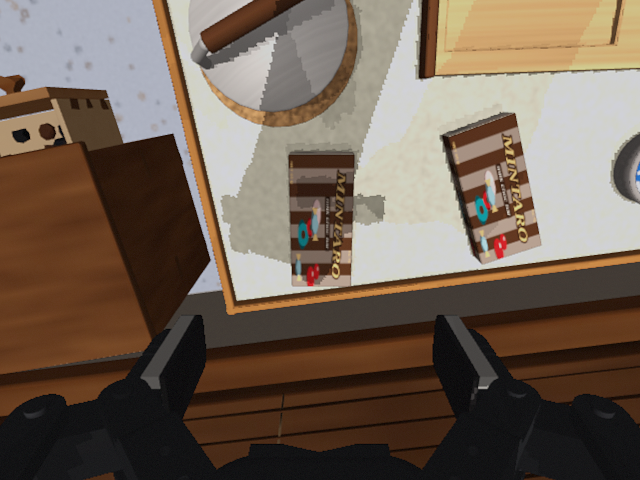

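The wrist view shows the carton between the fingers at (321,220) and the next carton at (491,190). The bench's far edge is at row 300 and the canister sits on the coaster at (270,60).

Run:
```python
from h import *
plan([[(616,-231,260,171.9,-1,5),(616,-231,195,171.9,-1,5)],[(616,-231,195,171.9,1,6),(616,-231,330,171.9,1,6)],[(560,-130,330,128,1,9)],[(471,-55,330,84,1,10)]])
```

```text
from [ 600.3 -230.3  401.5] 172.0
 5x [-1, -0.078, 0.008, 0.707, 0.001]  5x [-1, -0.078, 0.008, 1.032, 0.001] !!! | 10
 6x [1, 0.0, 0.0, -0.0, -0.0]  6x [1, 0.0, 0.0, -0.675, -0.0]  | 12
 9x [1, 0.348, 0.461, -0.0, 0.488]  | 9
 10x [1, 0.569, -0.12, -0.0, 0.489]  | 10
```

Emit:
play_rows(commands=[[[-1, -0.078, 0.008, 0.5, 0], [-1, -0.078, 0.008, 0.5, 0], [-1, -0.078, 0.008, 0.7, 0], [-1, -0.078, 0.008, 0.85, 0], [-1, -0.078, 0.008, 0.95, 0], [-1, -0.078, 0.008, 1, 0], [-1, -0.078, 0.008, 1, 0]]])

```text
clock: 13.03
tcp_pos: [0.6149, -0.2302, 0.1991]
orientation: [-0.218, -3.13, -0.001]
contact_force: [-0.9, -0.0, 0.7]
grip_width: 0.0853
gripper_force: 0.0
```

Emit:
play_rows(commands=[[[-1, 0, 0, 0.032, 0], [1, 0, 0, 0.032, 0], [1, 0, 0, 0.032, 0], [1, 0, 0, 0.032, 0], [1, 0, 0, 0.032, 0], [1, 0, 0, 0.032, 0], [1, 0, 0, 0.032, 0], [1, 0, 0, 0.032, 0]]], grip_force=40)

```text
clock: 13.7
tcp_pos: [0.6172, -0.2316, 0.1972]
orientation: [0.217, 3.131, -0.001]
contact_force: [-0.2, 0.1, 7.4]
grip_width: 0.0549
gripper_force: 43.4
```

Emit:
play_rows(commands=[[[1, 0, 0, -0.05, 0], [1, 0, 0, -0.2, 0], [1, 0, 0, -0.4, 0], [1, 0, 0, -0.6, 0], [1, 0, 0, -0.675, 0], [1, 0, 0, -0.675, 0]]])

```text
clock: 14.2
tcp_pos: [0.6179, -0.2325, 0.3362]
orientation: [0.217, 3.125, -0.003]
contact_force: [0.5, 0.4, -1.3]
grip_width: 0.0547
gripper_force: 42.7
```

Emit:
play_rows(commands=[[[1, 0.348, 0.461, 0, 0.488], [1, 0.348, 0.461, 0, 0.488], [1, 0.348, 0.461, 0, 0.488], [1, 0.348, 0.461, 0, 0.488], [1, 0.348, 0.461, 0, 0.488], [1, 0.348, 0.461, 0, 0.488], [1, 0.348, 0.461, 0, 0.488], [1, 0.348, 0.461, 0, 0.488]]])

```text
clock: 14.87
tcp_pos: [0.5595, -0.1298, 0.3296]
orientation: [-1.37, -2.826, 0.001]
contact_force: [-0.9, -0.3, -1.2]
grip_width: 0.0544
gripper_force: 42.7
```

Emit:
play_rows(commands=[[[1, 0.569, -0.12, 0, 0.489], [1, 0.569, -0.12, 0, 0.489], [1, 0.569, -0.12, 0, 0.489], [1, 0.569, -0.12, 0, 0.489], [1, 0.569, -0.12, 0, 0.489], [1, 0.569, -0.12, 0, 0.489], [1, 0.569, -0.12, 0, 0.489], [1, 0.569, -0.12, 0, 0.489], [1, 0.569, -0.12, 0, 0.489]]])

```text
clock: 15.62
tcp_pos: [0.4706, -0.0557, 0.33]
orientation: [-2.327, -2.111, 0.0]
contact_force: [-0.0, -0.6, -0.8]
grip_width: 0.0549
gripper_force: 42.7
```

Run:
```python
from h import *
o=get_obs();print(pose(),o['joints'].round(2),o['clock'],o['grip_width'],o['contact_force'])
p=cam('wrist');save(p,'w4.png')
t=cam('top');meas(t,'carton_0',.147);save(t,'t4.png')
```

```text
(array([ 0.47058058, -0.05565926,  0.33002784]), np.float64(84.41312699019862)) [-0.77  0.03  0.79  1.93 -0.02  1.2  -0.07] 15.6167 0.05487982343016341 [-0.03561537 -0.63394449 -0.77479505]
carton_0 0.82 c 600 -59 size 84 54 longang 13.5 [386. 154. 414. 192.]
carton_0 0.74 c 601 192 size 112 50 longang 4.5 [273. 147. 307. 196.]
carton_0 0.60 c 429 381 size 53 110 longang 164.8 [186. 222. 222. 275.]
```

View pics/w4.png

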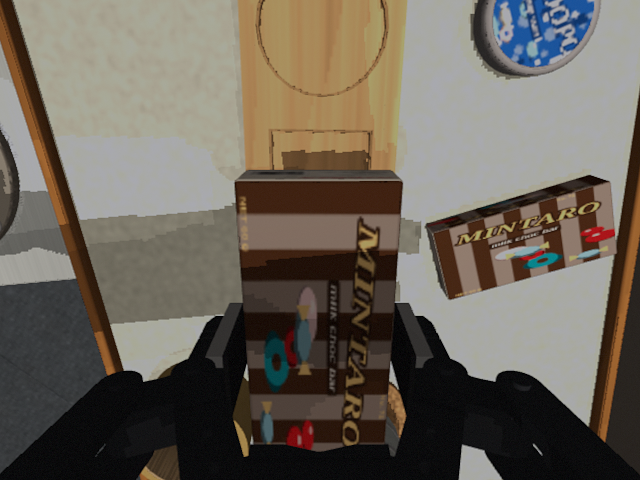

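The held carton fills the centre, its far top edge at row ~180 (236 to 402). The oblong well's far edge shows at row 130 (272 to 372) and the round well is centred near (322,38).

Run:
```python
from h import *
p=cam('wrist')
def mm(a): return (a*1000).round(1)
u=np.array([np.cos(np.radians(84)),np.sin(np.radians(84))])
q=unproj(p,[[272,130],[372,130]],.216);print('well edge',mm(q),'mid',mm(q.mean(0)),'centre',mm(q.mean(0)[:2]-.063*u), 'exp',63)
e=unproj(p,[[236,181],[402,181]],.345);print('carton edge',mm(e),'mid',mm(e.mean(0)),'centre',mm(e.mean(0)[:2]-.060*u))
e=unproj(p,[[244,172],[394,172]],.323);print('carton low edge?',mm(e))
c=unproj(p,[[258,30],[387,30],[322,96]],.216);print('round',mm(c))
s=unproj(p,[[242,120],[403,120]],.216);print('board sides',mm(s),mm(s.mean(0)))
```

```text
well edge [[447.2  13.4 216. ]
 [509.4   7.2 216. ]] mid [478.3  10.3 216. ] centre [471.7 -52.4] exp 63
carton edge [[4.489e+02 5.500e+00 3.450e+02]
 [5.026e+02 1.000e-01 3.450e+02]] mid [475.7   2.8 345. ] centre [469.5 -56.9]
carton low edge? [[447.5   4.9 323. ]
 [503.8  -0.7 323. ]]
round [[446.8  69.8 216. ]
 [521.2  62.4 216. ]
 [480.2  30.2 216. ]]
board sides [[429.5  21.2 216. ]
 [528.8  11.3 216. ]] [479.2  16.2 216. ]
```

Run:
```python
from h import *
plan([[(472,-52.3,240,84.2,1,5),(472,-52.3,219,84.2,1,5)]])
```

```text
from [470.7 -55.6 330. ] 84.3
 5x [1, 0.017, 0.005, 0.45, 0.001]  5x [1, 0.017, 0.005, 0.555, 0.001]  | 10
```

Emit:
play_rows(commands=[[[1, 0.017, 0.005, 0.15, 0.001], [1, 0.017, 0.005, 0.3, 0.001], [1, 0.017, 0.005, 0.4, 0.001], [1, 0.017, 0.005, 0.45, 0.001], [1, 0.017, 0.005, 0.48, 0.001], [1, 0.017, 0.005, 0.51, 0.001], [1, 0.017, 0.005, 0.535, 0.001], [1, 0.017, 0.005, 0.555, 0.001], [1, 0.017, 0.005, 0.56, 0.001], [1, 0.017, 0.005, 0.56, 0.001]]])

```text
clock: 16.65
tcp_pos: [0.4723, -0.0521, 0.2183]
orientation: [2.334, 2.103, 0.001]
contact_force: [-0.0, -0.3, -0.5]
grip_width: 0.0545
gripper_force: 42.6
```

Emit:
play_rows(commands=[[[1, 0, 0, 0.008, 0], [1, 0, 0, 0.008, 0], [-1, 0, 0, 0.008, 0], [-1, 0, 0, 0.008, 0], [-1, 0, 0, 0.008, 0], [-1, 0, 0, 0.008, 0], [-1, 0, 0, 0.008, 0], [-1, 0, 0, -0.2, 0], [-1, 0, 0, -0.5, 0], [-1, 0, 0, -0.8, 0], [-1, 0, 0, -0.8, 0], [-1, 0, 0, -0.8, 0]]])

```text
clock: 17.65
tcp_pos: [0.4754, -0.0527, 0.3851]
orientation: [2.33, 2.099, 0.016]
contact_force: [0.5, -0.4, 0.6]
grip_width: 0.0858
gripper_force: 0.0
```

Run:
```python
from h import *
plan([[(530,-65,400,138,-1,8)],[(600,-78,400,192.5,-1,8)]])
p=cam('wrist');save(p,'w5.png');meas(p,'carton_0',.022+.019)
```

```text
from [475.4 -52.7 385.1] 84.0
 8x [-1, -0.033, 0.278, -0.075, -0.6]  | 8
 8x [-1, -0.304, 0.186, -0.0, -0.606]  | 8
carton_0 0.90 c 471 -52 size 121 56 longang 84.2 [272. 133. 348. 289.]
carton_0 0.61 c 601 -70 size 115 58 longang 12.3 [402. 172. 559. 272.]
```

View pics/w5.png

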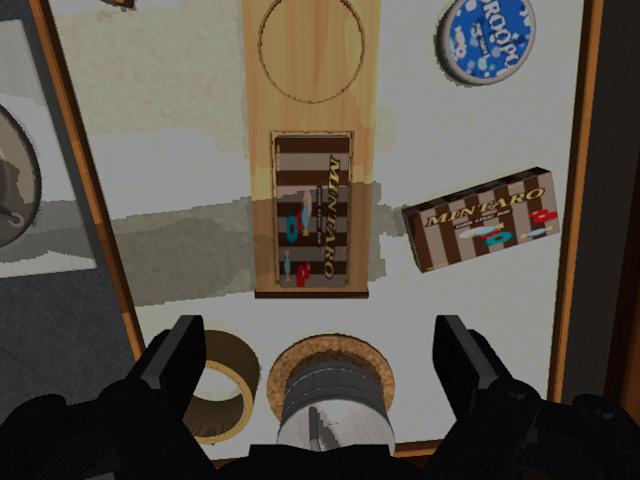

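The carton lies in the oblong well at (312,212). The next one is at (482,220).

Emit:
play_rows(commands=[[[-1, -0.033, 0.278, -0.075, -0.6], [-1, -0.033, 0.278, -0.075, -0.6], [-1, -0.033, 0.278, -0.075, -0.6], [-1, -0.033, 0.278, -0.075, -0.6], [-1, -0.033, 0.278, -0.075, -0.6], [-1, -0.033, 0.278, -0.075, -0.6], [-1, -0.033, 0.278, -0.075, -0.6], [-1, -0.033, 0.278, -0.075, -0.6], [-1, -0.033, 0.278, -0.075, -0.6]]])

```text
clock: 18.5
tcp_pos: [0.5259, -0.0645, 0.3913]
orientation: [-1.119, -2.932, 0.003]
contact_force: [-0.1, -0.5, 0.4]
grip_width: 0.0851
gripper_force: 0.0
```

Emit:
play_rows(commands=[[[-1, -0.304, 0.186, 0, -0.606], [-1, -0.304, 0.186, 0, -0.606], [-1, -0.304, 0.186, 0, -0.606], [-1, -0.304, 0.186, 0, -0.606], [-1, -0.304, 0.186, 0, -0.606], [-1, -0.304, 0.186, 0, -0.606], [-1, -0.304, 0.186, 0, -0.606], [-1, -0.304, 0.186, 0, -0.606], [-1, -0.304, 0.186, 0, -0.606], [-1, -0.304, 0.186, 0, -0.606]]])

```text
clock: 19.33
tcp_pos: [0.5964, -0.0775, 0.392]
orientation: [0.336, -3.122, -0.0]
contact_force: [-0.4, 0.1, -0.7]
grip_width: 0.0852
gripper_force: 0.0
```

```bash
cat >> h.py <<'E'
def pick(thing,h,xy,yaw,zg,yawout,zt=330):
    """measure near xy from wrist, print pick plan"""
    p=cam('wrist'); m=meas(p,thing,h); print('clock',get_obs()['clock'],get_obs()['joints'].round(2))
    m=[d for d in m if np.hypot(d['c'][0]-xy[0],d['c'][1]-xy[1])<60]; d=max(m,key=lambda d:d['s']); c=d['c']
    a=yaw
    if h<.0225: a=yaw+((d['ang']-yaw+90)%180-90)
    print('pick at',c,a)
    Z=pose()[0][2]*1000
    plan([[(*c,max(zg,Z-198),a,-1,8)],[(*c,zg,a,1,8)],[(*c,zt,a,1,6)]])
    return c,a
E
python3 - <<'E'
from h import *
c,a=pick('carton_0',.022,(610,-80),192.5,195,84)
plan([[(530,-60,340,138,1,8)],[(471.5,-52.3,340,84.2,1,9)]],((c[0]/1000,c[1]/1000,.33),a))
E
```

```text
carton_0 0.74 c 624 194 size 127 72 longang 5.4 [553. 230. 640. 359.]
carton_0 0.74 c 469 -50 size 127 60 longang 84.2 [299.   0. 482. 119.]
carton_0 0.70 c 610 -80 size 122 55 longang 12.3 [279. 151. 346. 290.]
carton_0 0.39 c 505 -215 size 41 112 longang 125.9 [ 84.   1. 222.  87.]
clock 19.4333 [-0.46  0.28  0.62  1.55 -0.16  1.37  1.97]
pick at (609.9471435546875, -79.50164031982422) 192.29288
from [596.6 -77.4 392.5] -167.6
 8x [-1, -0.063, -0.024, 0.987, 0.001]  | 8
 8x [1, -0.0, 0.0, -0.0, -0.0]  | 8
 6x [1, -0.0, 0.0, -0.675, -0.0]  | 6
from [609.9 -79.5 330. ] 192.3
 8x [1, 0.37, 0.18, -0.05, 0.603]  | 8
 9x [1, 0.243, -0.167, -0.0, 0.598]  | 9
```

Emit:
play_rows(commands=[[[-1, -0.063, -0.024, 0.3, 0], [-1, -0.063, -0.024, 0.5, 0], [-1, -0.063, -0.024, 0.7, 0], [-1, -0.063, -0.024, 0.85, 0], [-1, -0.063, -0.024, 0.95, 0], [-1, -0.063, -0.024, 0.987, 0], [-1, -0.063, -0.024, 0.987, 0], [-1, -0.063, -0.024, 0.987, 0]]])

```text
clock: 20.1
tcp_pos: [0.611, -0.0796, 0.1969]
orientation: [-0.343, 3.121, -0.001]
contact_force: [-0.6, -0.1, 0.3]
grip_width: 0.0851
gripper_force: 0.0
```

Emit:
play_rows(commands=[[[1, 0, 0, 0, 0], [1, 0, 0, 0, 0], [1, 0, 0, 0, 0], [1, 0, 0, 0, 0], [1, 0, 0, 0, 0], [1, 0, 0, 0, 0], [1, 0, 0, 0, 0]]])

```text
clock: 20.68
tcp_pos: [0.6113, -0.0796, 0.1978]
orientation: [-0.344, 3.119, -0.0]
contact_force: [-1.5, 0.1, 7.0]
grip_width: 0.0546
gripper_force: 43.2
```

Emit:
play_rows(commands=[[[1, 0, 0, -0.05, 0], [1, 0, 0, -0.2, 0], [1, 0, 0, -0.4, 0], [1, 0, 0, -0.6, 0], [1, 0, 0, -0.675, 0], [1, 0, 0, -0.675, 0]]])

```text
clock: 21.18
tcp_pos: [0.6123, -0.0802, 0.3366]
orientation: [-0.343, 3.114, -0.001]
contact_force: [-0.5, -0.3, -0.0]
grip_width: 0.0545
gripper_force: 42.6
```

Emit:
play_rows(commands=[[[1, 0.37, 0.18, -0.05, 0.603], [1, 0.37, 0.18, -0.05, 0.603], [1, 0.37, 0.18, -0.05, 0.603], [1, 0.37, 0.18, -0.05, 0.603], [1, 0.37, 0.18, -0.05, 0.603], [1, 0.37, 0.18, -0.05, 0.603], [1, 0.37, 0.18, -0.05, 0.603], [1, 0.37, 0.18, -0.05, 0.603], [1, 0.37, 0.18, -0.05, 0.603]]])

```text
clock: 21.93
tcp_pos: [0.5294, -0.0602, 0.3402]
orientation: [-1.121, -2.934, 0.0]
contact_force: [0.5, -0.0, -1.0]
grip_width: 0.0546
gripper_force: 42.6
```

Emit:
play_rows(commands=[[[1, 0.243, -0.167, 0, 0.598], [1, 0.243, -0.167, 0, 0.598], [1, 0.243, -0.167, 0, 0.598], [1, 0.243, -0.167, 0, 0.598], [1, 0.243, -0.167, 0, 0.598], [1, 0.243, -0.167, 0, 0.598], [1, 0.243, -0.167, 0, 0.598], [1, 0.243, -0.167, 0, 0.598], [1, 0.243, -0.167, 0, 0.598], [1, 0.243, -0.167, 0, 0.598]]])

```text
clock: 22.77
tcp_pos: [0.4712, -0.053, 0.3405]
orientation: [-2.321, -2.117, 0.0]
contact_force: [0.2, 0.2, -0.5]
grip_width: 0.0545
gripper_force: 42.6
```

Run:
```python
from h import *
o=get_obs();print(o['grip_width'],o['contact_force'])
plan([[(471.5,-52.3,265,84.2,1,5),(471.5,-52.3,239,84.2,1,5)]])
p=cam('wrist');meas(p,'carton_0',pose()[0][2]-.007+.022-.19)
```

```text
0.05451608877567147 [ 0.21315565  0.16856259 -0.46667921]
from [471.2 -53.  340.5] 84.7
 5x [1, 0.004, 0.001, 0.377, 0.006]  5x [1, 0.004, 0.001, 0.507, 0.006]  | 10
carton_0 0.82 c 471 -49 size 117 55 longang 84.5 [236. 170. 403. 452.]
carton_0 0.59 c 477 14 size 9 28 longang 173.7 [277. 138. 366. 169.]
```

Emit:
play_rows(commands=[[[1, 0.002, 0.001, 0.15, 0.006], [1, 0.002, 0.001, 0.3, 0.006], [1, 0.002, 0.001, 0.4, 0.006], [1, 0.002, 0.001, 0.45, 0.006], [1, 0.002, 0.001, 0.49, 0.006], [1, 0.002, 0.001, 0.507, 0.006], [1, 0.002, 0.001, 0.51, 0.006], [1, 0.002, 0.001, 0.51, 0.006]]])

```text
clock: 23.53
tcp_pos: [0.4726, -0.0527, 0.2396]
orientation: [2.334, 2.101, 0.002]
contact_force: [-0.9, -1.0, 0.1]
grip_width: 0.0547
gripper_force: 42.7
```

Emit:
play_rows(commands=[[[-1, 0, 0, 0, 0], [-1, 0, 0, 0, 0], [-1, 0, 0, 0, 0], [-1, 0, 0, 0, 0], [-1, 0, 0, 0, 0], [-1, 0, 0, -0.2, 0], [-1, 0, 0, -0.5, 0], [-1, 0, 0, -0.8, 0], [-1, 0, 0, -0.8, 0], [-1, 0, 0, -0.8, 0]]])

```text
clock: 24.37
tcp_pos: [0.475, -0.0531, 0.4058]
orientation: [2.332, 2.097, 0.016]
contact_force: [2.2, -0.4, -0.1]
grip_width: 0.0856
gripper_force: 0.0
```

Run:
```python
from h import *
p=cam('wrist');meas(p,'carton_0',.022+.041)
t=cam('top');meas(t,'carton_0',.022);meas(t,'tin_0',.023)
plan([[(500,90,400,120,-1,8)],[(560,210,400,150,-1,8)],[(610,198,390,184.5,-1,8)]])
```

```text
carton_0 0.86 c 471 -53 size 123 55 longang 83.2 [274. 137. 351. 292.]
carton_0 0.74 c 485 8 size 3 27 longang 173.9 [304. 130. 343. 137.]
carton_0 0.86 c 479 -34 size 74 58 longang 83.9 [366. 223. 398. 246.]
carton_0 0.75 c 625 199 size 122 55 longang 4.5 [274. 148. 303. 197.]
carton_0 0.63 c 437 405 size 60 120 longang 166.7 [185. 223. 222. 275.]
tin_0 0.88 c 501 233 size 66 65 longang 0.3 [262. 209. 287. 234.]
from [471.  -52.5 397.4] 84.0
 8x [-1, 0.724, 0.069, -0.013, -0.4]  | 8
 8x [-1, 0.37, 0.56, -0.0, -0.333]  | 8
 8x [-1, -0.247, 0.073, 0.05, -0.383]  | 8
```

Emit:
play_rows(commands=[[[-1, 0.724, 0.069, -0.013, -0.4], [-1, 0.724, 0.069, -0.013, -0.4], [-1, 0.724, 0.069, -0.013, -0.4], [-1, 0.724, 0.069, -0.013, -0.4], [-1, 0.724, 0.069, -0.013, -0.4], [-1, 0.724, 0.069, -0.013, -0.4], [-1, 0.724, 0.069, -0.013, -0.4]]])

```text
clock: 25.2
tcp_pos: [0.5003, 0.0893, 0.4]
orientation: [-1.577, -2.716, 0.004]
contact_force: [-1.3, -0.9, 1.3]
grip_width: 0.0855
gripper_force: 0.0
```

Emit:
play_rows(commands=[[[-1, 0.37, 0.56, 0, -0.333], [-1, 0.37, 0.56, 0, -0.333], [-1, 0.37, 0.56, 0, -0.333], [-1, 0.37, 0.56, 0, -0.333], [-1, 0.37, 0.56, 0, -0.333], [-1, 0.37, 0.56, 0, -0.333], [-1, 0.37, 0.56, 0, -0.333]]])

```text
clock: 25.78
tcp_pos: [0.5609, 0.2074, 0.4013]
orientation: [-0.827, -3.031, 0.001]
contact_force: [0.3, -0.2, -0.6]
grip_width: 0.0857
gripper_force: 0.0
```

Emit:
play_rows(commands=[[[-1, -0.247, 0.073, 0.05, -0.383], [-1, -0.247, 0.073, 0.05, -0.383], [-1, -0.247, 0.073, 0.05, -0.383], [-1, -0.247, 0.073, 0.05, -0.383], [-1, -0.247, 0.073, 0.05, -0.383], [-1, -0.247, 0.073, 0.05, -0.383], [-1, -0.247, 0.073, 0.05, -0.383], [-1, -0.247, 0.073, 0.05, -0.383]]])

```text
clock: 26.45
tcp_pos: [0.6107, 0.1967, 0.3918]
orientation: [-0.111, 3.139, 0.0]
contact_force: [-0.7, 0.5, 0.7]
grip_width: 0.0854
gripper_force: 0.0
```

Run:
```python
from h import *
c,a=pick('carton_0',.022,(625,199),184.5,195,84,350)
plan([[(560,120,350,150,1,8)],[(500,-20,350,110,1,8)],[(471.5,-52.3,350,84.2,1,9)]],((c[0]/1000,c[1]/1000,.35),a))
```

```text
carton_0 0.89 c 488 -2 size 15 35 longang 172.6 [44.  0. 68. 49.]
carton_0 0.88 c 625 200 size 122 55 longang 4.5 [289. 151. 357. 292.]
carton_0 0.76 c 487 -26 size 34 32 longang 83.7 [ 1.  3. 48. 48.]
carton_0 0.73 c 469 396 size 65 59 longang 77.3 [545.   1. 639.  85.]
clock 26.55 [-0.75  0.34  0.47  1.44 -0.15  1.39  1.37]
pick at (624.6041259765625, 200.0924072265625) 184.50728
from [610.7 197.4 391.6] -175.8
 8x [-1, -0.07, 0.008, 0.983, -0.003]  | 8
 8x [1, -0.0, 0.0, -0.0, -0.0]  | 8
 6x [1, -0.0, 0.0, -0.775, -0.0]  | 6
from [624.6 200.1 350. ] 184.5
 8x [1, 0.353, -0.374, -0.0, 0.383]  | 8
 8x [1, -0.09, -0.756, -0.0, 0.444]  | 8
 9x [1, -0.103, -0.189, -0.0, 0.287]  | 9
```

Emit:
play_rows(commands=[[[-1, -0.07, 0.008, 0.3, 0], [-1, -0.07, 0.008, 0.5, 0], [-1, -0.07, 0.008, 0.7, 0], [-1, -0.07, 0.008, 0.85, 0], [-1, -0.07, 0.008, 0.95, 0], [-1, -0.07, 0.008, 0.983, 0], [-1, -0.07, 0.008, 0.983, 0], [-1, -0.07, 0.008, 0.983, 0]]])

```text
clock: 27.22
tcp_pos: [0.6257, 0.2007, 0.1963]
orientation: [-0.119, 3.137, 0.001]
contact_force: [0.1, 0.5, 0.2]
grip_width: 0.0853
gripper_force: 0.0
```

Emit:
play_rows(commands=[[[1, 0, 0, 0, 0], [1, 0, 0, 0, 0], [1, 0, 0, 0, 0], [1, 0, 0, 0, 0], [1, 0, 0, 0, 0], [1, 0, 0, 0, 0], [1, 0, 0, 0, 0]]])

```text
clock: 27.8
tcp_pos: [0.626, 0.2009, 0.1971]
orientation: [-0.12, 3.136, 0.003]
contact_force: [-1.3, -1.7, 7.6]
grip_width: 0.0546
gripper_force: 43.5
```

Emit:
play_rows(commands=[[[1, 0, 0, -0.05, 0], [1, 0, 0, -0.2, 0], [1, 0, 0, -0.4, 0], [1, 0, 0, -0.6, 0], [1, 0, 0, -0.775, 0], [1, 0, 0, -0.775, 0], [1, 0, 0, -0.775, 0]]])

```text
clock: 28.38
tcp_pos: [0.6258, 0.2005, 0.3531]
orientation: [-0.12, 3.134, 0.004]
contact_force: [0.4, 0.6, -0.2]
grip_width: 0.0547
gripper_force: 42.7
```

Emit:
play_rows(commands=[[[1, 0.353, -0.374, 0, 0.383], [1, 0.353, -0.374, 0, 0.383], [1, 0.353, -0.374, 0, 0.383], [1, 0.353, -0.374, 0, 0.383], [1, 0.353, -0.374, 0, 0.383], [1, 0.353, -0.374, 0, 0.383], [1, 0.353, -0.374, 0, 0.383]]])

```text
clock: 28.97
tcp_pos: [0.5593, 0.1207, 0.3487]
orientation: [-0.809, -3.034, 0.002]
contact_force: [-0.4, -0.4, -0.8]
grip_width: 0.0545
gripper_force: 42.6
```

Emit:
play_rows(commands=[[[1, -0.09, -0.756, 0, 0.444], [1, -0.09, -0.756, 0, 0.444], [1, -0.09, -0.756, 0, 0.444], [1, -0.09, -0.756, 0, 0.444], [1, -0.09, -0.756, 0, 0.444], [1, -0.09, -0.756, 0, 0.444], [1, -0.09, -0.756, 0, 0.444], [1, -0.09, -0.756, 0, 0.444]]])

```text
clock: 29.63
tcp_pos: [0.4998, -0.019, 0.3493]
orientation: [-1.796, -2.577, 0.001]
contact_force: [0.1, -1.3, -0.1]
grip_width: 0.0551
gripper_force: 42.7
```

Emit:
play_rows(commands=[[[1, -0.103, -0.189, 0, 0.287], [1, -0.103, -0.189, 0, 0.287], [1, -0.103, -0.189, 0, 0.287], [1, -0.103, -0.189, 0, 0.287], [1, -0.103, -0.189, 0, 0.287], [1, -0.103, -0.189, 0, 0.287]]])

```text
clock: 30.13
tcp_pos: [0.4715, -0.0512, 0.3495]
orientation: [2.326, 2.112, -0.001]
contact_force: [0.5, -0.6, 0.1]
grip_width: 0.0547
gripper_force: 42.8
```

Run:
```python
from h import *
o=get_obs();print(o['grip_width'],o['contact_force'])
plan([[(471.5,-52.8,285,84.2,1,5),(471.5,-52.8,261,84.2,1,5)]])
p=cam('wrist');meas(p,'carton_0',pose()[0][2]-.007+.022-.19)
```

```text
0.054685929355053356 [ 0.46868425 -0.61638088  0.10407554]
from [471.5 -51.2 349.5] 84.5
 5x [1, -0.008, 0.001, 0.323, 0.003]  5x [1, -0.008, 0.001, 0.443, 0.003]  | 10
carton_0 0.87 c 478 15 size 8 29 longang 174.5 [276. 145. 370. 169.]
carton_0 0.86 c 471 -47 size 118 55 longang 84.7 [236. 169. 402. 452.]
carton_0 0.62 c 478 20 size 1 25 longang 173.4 [276. 138. 360. 145.]
```

Emit:
play_rows(commands=[[[1, -0.008, 0.001, 0.15, 0.003], [1, -0.008, 0.001, 0.28, 0.003], [1, -0.008, 0.001, 0.36, 0.003], [1, -0.008, 0.001, 0.41, 0.003], [1, -0.008, 0.001, 0.435, 0.003], [1, -0.008, 0.001, 0.443, 0.003], [1, -0.008, 0.001, 0.443, 0.003], [1, -0.008, 0.001, 0.443, 0.003]]])

```text
clock: 30.9
tcp_pos: [0.4722, -0.0532, 0.2619]
orientation: [2.336, 2.099, 0.002]
contact_force: [-0.2, 0.3, -1.2]
grip_width: 0.0545
gripper_force: 42.8
```

Emit:
play_rows(commands=[[[-1, 0, 0, 0, 0], [-1, 0, 0, 0, 0], [-1, 0, 0, 0, 0], [-1, 0, 0, 0, 0], [-1, 0, 0, 0, 0], [-1, 0, 0, -0.2, 0], [-1, 0, 0, -0.5, 0], [-1, 0, 0, -0.7, 0], [-1, 0, 0, -0.7, 0], [-1, 0, 0, -0.7, 0]]])

```text
clock: 31.73
tcp_pos: [0.4736, -0.0535, 0.4056]
orientation: [2.334, 2.097, 0.012]
contact_force: [0.6, 0.6, 0.2]
grip_width: 0.0852
gripper_force: 0.0
```

Run:
```python
from h import *
p=cam('wrist');meas(p,'carton_0',.022+.063);print(get_obs()['clock'])
t=cam('top');meas(t,'carton_0',.022);meas(t,'tin_0',.023)
plan([[(470,110,400,110,-1,8)],[(445,270,400,140,-1,8)],[(425,403,390,166.5,-1,8)]])
```

```text
carton_0 0.84 c 471 -53 size 122 55 longang 84.1 [274. 137. 355. 299.]
carton_0 0.69 c 471 10 size 1 32 longang 173.9 [281. 136. 330. 136.]
31.8333
carton_0 0.78 c 481 -34 size 70 58 longang 84.3 [367. 221. 400. 243.]
carton_0 0.71 c 437 405 size 60 122 longang 165.9 [185. 221. 221. 276.]
tin_0 0.70 c 501 232 size 65 64 longang 64.1 [261. 206. 289. 233.]
tin_0 0.61 c 612 62 size 65 67 longang 116.5 [332. 163. 358. 192.]
tin_0 0.33 c 551 465 size 66 71 longang 90.3 [164. 186. 194. 214.]
from [470.6 -53.1 399.6] 83.9
 8x [-1, 0.811, -0.09, -0.002, -0.29]  | 8
 8x [-1, 0.795, 0.156, -0.0, -0.333]  | 8
 8x [-1, 0.504, 0.445, 0.05, -0.294]  | 8
```

Emit:
play_rows(commands=[[[-1, 0.811, -0.09, 0, -0.29], [-1, 0.811, -0.09, 0, -0.29], [-1, 0.811, -0.09, 0, -0.29], [-1, 0.811, -0.09, 0, -0.29], [-1, 0.811, -0.09, 0, -0.29], [-1, 0.811, -0.09, 0, -0.29]]])

```text
clock: 32.48
tcp_pos: [0.47, 0.1122, 0.3994]
orientation: [-1.796, -2.577, 0.006]
contact_force: [0.1, -0.6, 0.7]
grip_width: 0.0855
gripper_force: 0.0
```

Emit:
play_rows(commands=[[[-1, 0.795, 0.156, 0, -0.333], [-1, 0.795, 0.156, 0, -0.333], [-1, 0.795, 0.156, 0, -0.333], [-1, 0.795, 0.156, 0, -0.333], [-1, 0.795, 0.156, 0, -0.333], [-1, 0.795, 0.156, 0, -0.333]]])

```text
clock: 32.98
tcp_pos: [0.4454, 0.2706, 0.3998]
orientation: [-1.073, -2.952, 0.004]
contact_force: [0.2, -1.2, 0.2]
grip_width: 0.0858
gripper_force: 0.0
```

Emit:
play_rows(commands=[[[-1, 0.504, 0.445, 0.05, -0.294], [-1, 0.504, 0.445, 0.05, -0.294], [-1, 0.504, 0.445, 0.05, -0.294], [-1, 0.504, 0.445, 0.05, -0.294], [-1, 0.504, 0.445, 0.05, -0.294], [-1, 0.504, 0.445, 0.05, -0.294], [-1, 0.504, 0.445, 0.05, -0.294]]])

```text
clock: 33.57
tcp_pos: [0.4278, 0.4, 0.3912]
orientation: [0.383, 3.117, -0.002]
contact_force: [0.7, -0.1, -0.5]
grip_width: 0.0854
gripper_force: 0.0
```

Run:
```python
from h import *
c,a=pick('carton_0',.022,(437,405),166.5,195,84,370)
plan([[(450,270,370,140,1,8)],[(465,100,370,110,1,8)],[(471.5,-53,370,84.2,1,9)]],((c[0]/1000,c[1]/1000,.37),a))
```

```text
carton_0 0.71 c 435 408 size 55 121 longang 166.4 [296. 141. 362. 276.]
clock 33.6667 [-1.15  0.22  0.36  1.57 -0.08  1.36  0.55]
pick at (435.4100646972656, 408.2213439941406) 166.42322
from [427.4 400.6 391.6] 166.1
 8x [-1, -0.029, 0.047, 0.983, -0.004]  | 8
 8x [1, 0.0, 0.0, -0.0, -0.0]  | 8
 6x [1, 0.0, 0.0, -0.875, -0.0]  | 6
from [435.4 408.2 370. ] 166.4
 8x [1, -0.233, -0.655, -0.0, 0.294]  | 8
 8x [1, -0.604, -0.603, -0.0, 0.333]  | 8
 9x [1, -0.73, -0.231, -0.0, 0.287]  | 9
```

Emit:
play_rows(commands=[[[-1, -0.029, 0.047, 0.3, 0], [-1, -0.029, 0.047, 0.5, 0], [-1, -0.029, 0.047, 0.7, 0], [-1, -0.029, 0.047, 0.85, 0], [-1, -0.029, 0.047, 0.95, 0], [-1, -0.029, 0.047, 0.983, 0], [-1, -0.029, 0.047, 0.983, 0], [-1, -0.029, 0.047, 0.983, 0]]])

```text
clock: 34.33
tcp_pos: [0.435, 0.4109, 0.1962]
orientation: [0.374, 3.118, 0.003]
contact_force: [0.8, 0.0, 0.2]
grip_width: 0.0856
gripper_force: 0.0
```

Emit:
play_rows(commands=[[[1, 0, 0, 0, 0], [1, 0, 0, 0, 0], [1, 0, 0, 0, 0], [1, 0, 0, 0, 0], [1, 0, 0, 0, 0], [1, 0, 0, 0, 0], [1, 0, 0, 0, 0]]])

```text
clock: 34.92
tcp_pos: [0.4348, 0.4116, 0.1967]
orientation: [0.372, 3.118, 0.005]
contact_force: [0.0, -1.4, 7.4]
grip_width: 0.0547
gripper_force: 43.1
```

Emit:
play_rows(commands=[[[1, 0, 0, -0.05, 0], [1, 0, 0, -0.2, 0], [1, 0, 0, -0.4, 0], [1, 0, 0, -0.6, 0], [1, 0, 0, -0.775, 0], [1, 0, 0, -0.875, 0], [1, 0, 0, -0.875, 0]]])

```text
clock: 35.5
tcp_pos: [0.4356, 0.4121, 0.3763]
orientation: [0.372, 3.114, 0.014]
contact_force: [0.3, -0.0, 0.4]
grip_width: 0.0549
gripper_force: 42.7
```

Emit:
play_rows(commands=[[[1, -0.233, -0.655, 0, 0.294], [1, -0.233, -0.655, 0, 0.294], [1, -0.233, -0.655, 0, 0.294], [1, -0.233, -0.655, 0, 0.294], [1, -0.233, -0.655, 0, 0.294], [1, -0.233, -0.655, 0, 0.294], [1, -0.233, -0.655, 0, 0.294]]])

```text
clock: 36.08
tcp_pos: [0.4477, 0.2739, 0.3694]
orientation: [-1.071, -2.953, -0.0]
contact_force: [-0.4, -0.1, -1.3]
grip_width: 0.0546
gripper_force: 42.7
```

Emit:
play_rows(commands=[[[1, -0.604, -0.603, 0, 0.333], [1, -0.604, -0.603, 0, 0.333], [1, -0.604, -0.603, 0, 0.333], [1, -0.604, -0.603, 0, 0.333], [1, -0.604, -0.603, 0, 0.333], [1, -0.604, -0.603, 0, 0.333], [1, -0.604, -0.603, 0, 0.333]]])

```text
clock: 36.67
tcp_pos: [0.4632, 0.1042, 0.3695]
orientation: [-1.798, -2.576, -0.0]
contact_force: [-1.0, -0.2, -1.5]
grip_width: 0.0546
gripper_force: 42.7
```

Emit:
play_rows(commands=[[[1, -0.73, -0.231, 0, 0.287], [1, -0.73, -0.231, 0, 0.287], [1, -0.73, -0.231, 0, 0.287], [1, -0.73, -0.231, 0, 0.287], [1, -0.73, -0.231, 0, 0.287], [1, -0.73, -0.231, 0, 0.287], [1, -0.73, -0.231, 0, 0.287]]])

```text
clock: 37.25
tcp_pos: [0.4701, -0.0479, 0.3693]
orientation: [-2.326, -2.111, 0.001]
contact_force: [0.0, -0.4, -0.9]
grip_width: 0.0545
gripper_force: 42.7
```

Run:
```python
from h import *
o=get_obs();print(o['grip_width'],o['contact_force'])
plan([[(471.5,-53,305,84.2,1,5),(471.5,-53,283,84.2,1,5)]])
p=cam('wrist');meas(p,'carton_0',pose()[0][2]-.007+.022-.19)
```

```text
0.05447726304579421 [ 0.03480829 -0.42233213 -0.93721864]
from [470.1 -47.9 369.3] 84.4
 5x [1, -0.025, 0.009, 0.322, 0.003]  5x [1, -0.025, 0.009, 0.432, 0.003]  | 10
carton_0 0.69 c 469 -45 size 116 56 longang 84.7 [234. 175. 402. 447.]
carton_0 0.65 c 482 21 size 1 8 longang 174.5 [298. 145. 351. 151.]
carton_0 0.55 c 477 17 size 8 30 longang 174.5 [279. 150. 369. 173.]
carton_0 0.52 c 481 22 size 1 16 longang 174.5 [288. 140. 359. 147.]
carton_0 0.51 c 533 -17 size 72 153 longang 90.0 [ 30.   0. 635. 480.]
```

Run:
```python
from h import *
plan([[(471.5,-51.5,305,84.2,1,5),(471.5,-51.5,283,84.2,1,5)]])
```

```text
from [470.  -47.9 369.3] 84.5
 5x [1, -0.017, 0.009, 0.321, 0.003]  5x [1, -0.017, 0.009, 0.431, 0.003]  | 10
```

Emit:
play_rows(commands=[[[1, -0.017, 0.009, 0.15, 0.003], [1, -0.017, 0.009, 0.28, 0.003], [1, -0.017, 0.009, 0.35, 0.003], [1, -0.017, 0.009, 0.4, 0.003], [1, -0.017, 0.009, 0.42, 0.003], [1, -0.017, 0.009, 0.43, 0.003], [1, -0.017, 0.009, 0.43, 0.003], [1, -0.017, 0.009, 0.43, 0.003]]])

```text
clock: 38.02
tcp_pos: [0.4718, -0.0539, 0.2843]
orientation: [2.336, 2.1, 0.002]
contact_force: [-0.2, -0.7, -0.4]
grip_width: 0.0548
gripper_force: 42.8
```

Emit:
play_rows(commands=[[[1, 0.01, 0, 0.004, 0], [1, 0.01, 0, 0.006, 0], [-1, 0.01, 0, 0.006, 0], [-1, 0.01, 0, 0.006, 0], [-1, 0.01, 0, 0.006, 0], [-1, 0.01, 0, 0.006, 0], [-1, 0.01, 0, 0.006, 0], [-1, 0.01, 0, -0.15, 0], [-1, 0.01, 0, -0.4, 0], [-1, 0.01, 0, -0.6, 0], [-1, 0.01, 0, -0.6, 0], [-1, 0.01, 0, -0.6, 0]]])

```text
clock: 39.02
tcp_pos: [0.4729, -0.0522, 0.4064]
orientation: [2.335, 2.098, 0.009]
contact_force: [-0.1, -0.4, -0.4]
grip_width: 0.0859
gripper_force: 0.0
```

Run:
```python
from h import *
p=cam('wrist');save(p,'w6.png');meas(p,'carton_0',.022+.085);print(get_obs()['clock'])
t=cam('top');meas(t,'tin_0',.023)
plan([[(490,100,400,84.2,-1,8)],[(500,215,390,84.2,-1,8)]])
```

```text
carton_0 0.66 c 478 10 size 1 43 longang 173.9 [282. 137. 352. 140.]
carton_0 0.64 c 470 -54 size 123 56 longang 83.7 [270. 143. 359. 314.]
carton_0 0.55 c 477 8 size 3 48 longang 173.9 [281. 140. 356. 143.]
39.1167
tin_0 0.81 c 501 233 size 66 65 longang 0.6 [261. 207. 288. 238.]
tin_0 0.57 c 612 61 size 66 66 longang 26.5 [332. 164. 359. 194.]
from [470.4 -52.  401.9] 83.9
 8x [-1, 0.766, 0.016, 0.009, -0.004]  | 8
 8x [-1, 0.577, -0.008, 0.05, -0.0]  | 8
```

View pics/w6.png

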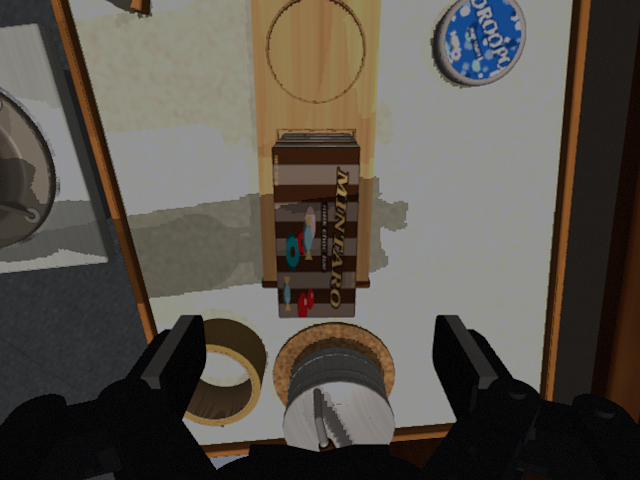

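The stack of four cartons is square at (316,230), and the round well is empty at (317,50).

Emit:
play_rows(commands=[[[-1, 0.766, 0.016, 0.009, 0], [-1, 0.766, 0.016, 0.009, 0], [-1, 0.766, 0.016, 0.009, 0], [-1, 0.766, 0.016, 0.009, 0], [-1, 0.766, 0.016, 0.009, 0], [-1, 0.766, 0.016, 0.009, 0]]])

```text
clock: 39.72
tcp_pos: [0.4901, 0.1016, 0.3997]
orientation: [-2.333, -2.104, 0.006]
contact_force: [0.1, -1.1, -0.3]
grip_width: 0.0854
gripper_force: 0.0
```

Emit:
play_rows(commands=[[[-1, 0.577, -0.008, 0.05, 0], [-1, 0.577, -0.008, 0.05, 0], [-1, 0.577, -0.008, 0.05, 0], [-1, 0.577, -0.008, 0.05, 0], [-1, 0.577, -0.008, 0.05, 0], [-1, 0.577, -0.008, 0.05, 0]]])

```text
clock: 40.22
tcp_pos: [0.5017, 0.2126, 0.3911]
orientation: [2.339, 2.096, -0.003]
contact_force: [-0.3, -0.2, 0.5]
grip_width: 0.0858
gripper_force: 0.0
```

Run:
```python
from h import *
c,a=pick('tin_0',.023,(501,233),84.2,194,84,320)
plan([[(483.8,66.5,320,84.2,1,8)],[(483.8,66.5,216,84.2,1,9)]],((c[0]/1000,c[1]/1000,.32),a))
```

```text
tin_0 0.96 c 602 78 size 68 58 longang 31.9 [413. 308. 487. 376.]
tin_0 0.58 c 500 235 size 65 66 longang 173.8 [274. 141. 354. 220.]
clock 40.3167 [-1.02  0.15  0.59  1.67 -0.08  1.34 -0.53]
pick at (499.507080078125, 234.5181884765625) 84.2
from [501.9 212.3 391.7] 83.7
 8x [-1, 0.109, -0.024, 0.989, -0.006]  | 8
 8x [1, 0.0, 0.0, -0.0, -0.0]  | 8
 6x [1, 0.0, 0.0, -0.63, -0.0]  | 6
from [499.5 234.5 320. ] 84.2
 8x [1, -0.844, 0.007, -0.0, -0.0]  | 8
 9x [1, 0.0, 0.0, 0.52, -0.0]  | 9
```

Emit:
play_rows(commands=[[[-1, 0.109, -0.024, 0.3, -0.006], [-1, 0.109, -0.024, 0.5, -0.006], [-1, 0.109, -0.024, 0.7, -0.006], [-1, 0.109, -0.024, 0.85, -0.006], [-1, 0.109, -0.024, 0.95, -0.006], [-1, 0.109, -0.024, 0.989, -0.006], [-1, 0.109, -0.024, 0.989, -0.006], [-1, 0.109, -0.024, 0.989, -0.006]]])

```text
clock: 40.98
tcp_pos: [0.5002, 0.2364, 0.1954]
orientation: [2.329, 2.108, 0.003]
contact_force: [-0.7, -0.4, -0.3]
grip_width: 0.0853
gripper_force: 0.0
```

Emit:
play_rows(commands=[[[1, 0, 0, 0, 0], [1, 0, 0, 0, 0], [1, 0, 0, 0, 0], [1, 0, 0, 0, 0], [1, 0, 0, 0, 0], [1, 0, 0, 0, 0]]])

```text
clock: 41.48
tcp_pos: [0.5006, 0.2374, 0.1966]
orientation: [2.327, 2.11, 0.007]
contact_force: [-1.2, -1.4, 7.8]
grip_width: 0.0632
gripper_force: 42.6
```

Emit:
play_rows(commands=[[[1, 0, 0, -0.05, 0], [1, 0, 0, -0.2, 0], [1, 0, 0, -0.4, 0], [1, 0, 0, -0.6, 0], [1, 0, 0, -0.63, 0], [1, 0, 0, -0.63, 0]]])

```text
clock: 41.98
tcp_pos: [0.501, 0.2377, 0.3245]
orientation: [2.327, 2.11, 0.013]
contact_force: [-0.1, 0.7, -1.1]
grip_width: 0.0626
gripper_force: 44.5
```

Emit:
play_rows(commands=[[[1, -0.15, 0, 0, 0], [1, -0.3, 0, 0, 0], [1, -0.5, 0, 0, 0], [1, -0.7, 0, 0, 0], [1, -0.844, 0.007, 0, 0], [1, -0.844, 0.007, 0, 0], [1, -0.844, 0.007, 0, 0], [1, -0.844, 0.007, 0, 0]]])

```text
clock: 42.65
tcp_pos: [0.4836, 0.0696, 0.3194]
orientation: [-2.326, -2.111, 0.001]
contact_force: [-0.6, 1.8, -1.1]
grip_width: 0.0627
gripper_force: 44.4
```

Run:
```python
from h import *
o=get_obs();print(o['grip_width'],o['contact_force'])
plan([[(483.8,66.5,240,84.2,1,5),(483.8,66.5,216,84.2,1,9)]])
p=cam('wrist');save(p,'w7.png');meas(p,'tin_0',pose()[0][2]-.005+.023-.19)
```

```text
0.06267458254752259 [-0.6139316   1.83257033 -1.13501398]
from [483.6  69.6 319.4] 84.4
 5x [1, -0.015, 0.002, 0.397, 0.003]  9x [1, -0.015, 0.002, 0.517, 0.003]  | 14
tin_0 0.71 c 549 108 size 34 37 longang 159.8 [455. 172. 565. 270.]
tin_0 0.71 c 483 70 size 73 63 longang 85.1 [234. 247. 406. 418.]
```

View pics/w7.png

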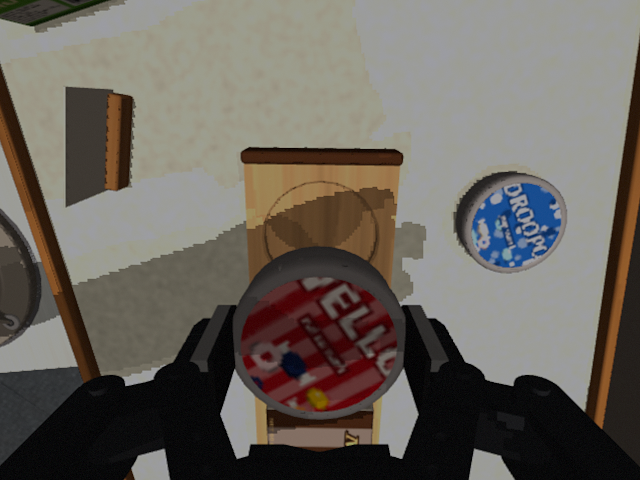

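The red tin is held level, its top face centred at about (320,346). The round well behind it spans columns 264 to 378 with its top edge at row 181.

Run:
```python
from h import *
p=cam('wrist')
for z in (.325,.3365): print('tin face',(unproj(p,[[240,346],[400,346],[320,275],[320,418],[320,247]],z)*1000).round(1).tolist())
print('well top edge, left,right',(unproj(p,[[321,181],[264,235],[378,235]],.216)*1000).round(1).tolist())
plan([[(483.8,66.5,240,84.2,1,5),(483.8,66.5,216,84.2,1,9)]])
```

```text
tin face [[450.5, 63.4, 325.0], [514.6, 57.3, 325.0], [485.5, 91.4, 325.0], [479.2, 24.4, 325.0], [486.5, 102.6, 325.0]]
tin face [[453.9, 70.8, 336.5], [512.6, 65.3, 336.5], [485.9, 96.5, 336.5], [480.2, 35.1, 336.5], [486.9, 106.8, 336.5]]
well top edge, left,right [[487.6, 106.3, 216.0], [447.3, 74.5, 216.0], [521.3, 67.5, 216.0]]
from [483.9  70.3 319.5] 84.6
 5x [1, -0.019, 0.001, 0.398, 0.004]  9x [1, -0.019, 0.001, 0.518, 0.004]  | 14
```

Emit:
play_rows(commands=[[[1, 0.003, 0.001, 0.15, 0], [1, 0.003, 0.001, 0.3, 0], [1, 0.003, 0.001, 0.4, 0], [1, 0.003, 0.001, 0.44, 0], [1, 0.003, 0.001, 0.46, 0], [1, 0.003, 0.001, 0.475, 0], [1, 0.003, 0.001, 0.48, 0], [1, 0.003, 0.001, 0.48, 0]]])

```text
clock: 43.47
tcp_pos: [0.485, 0.0697, 0.2247]
orientation: [2.326, 2.11, 0.002]
contact_force: [-0.4, 0.7, -1.4]
grip_width: 0.0627
gripper_force: 44.4
```

Adjust slightly (+1 mm y) and go down to the floor while watching the force.

Emit:
play_rows(commands=[[[1, 0.006, 0.005, 0.01, 0], [1, 0.006, 0.005, 0.02, 0], [1, 0.006, 0.005, 0.03, 0], [1, 0.006, 0.005, 0.035, 0], [1, 0.006, 0.005, 0.035, 0]]])

```text
clock: 43.88
tcp_pos: [0.4853, 0.0705, 0.2167]
orientation: [-2.327, -2.11, 0.001]
contact_force: [-0.0, -0.2, -1.0]
grip_width: 0.0629
gripper_force: 44.4
```

Emit:
play_rows(commands=[[[1, 0, 0, 0.005, 0], [-1, 0, 0, 0.005, 0], [-1, 0, 0, 0.005, 0], [-1, 0, 0, 0.005, 0], [-1, 0, 0, 0.005, 0], [-1, 0, 0, -0.2, 0], [-1, 0, 0, -0.5, 0], [-1, 0, 0, -0.85, 0], [-1, 0, 0, -0.85, 0], [-1, 0, 0, -0.85, 0]]])

```text
clock: 44.72
tcp_pos: [0.4885, 0.0706, 0.3942]
orientation: [2.325, 2.108, 0.017]
contact_force: [0.8, 0.7, 0.3]
grip_width: 0.0856
gripper_force: 0.0
```

Run:
```python
from h import *
p=cam('wrist');save(p,'w8.png');meas(p,'tin_0',.023+.019);meas(p,'tin_0',.023)
plan([[(610,50,390,110,-1,8)]])
```

```text
tin_0 0.95 c 601 69 size 63 68 longang 155.5 [420. 162. 505. 240.]
tin_0 0.74 c 484 74 size 67 66 longang 84.2 [272. 170. 354. 249.]
tin_0 0.95 c 608 64 size 67 72 longang 155.5 [420. 162. 505. 240.]
tin_0 0.74 c 483 69 size 71 70 longang 84.2 [272. 170. 354. 249.]
from [485.4  70.6 386.9] 84.4
 8x [-1, -0.042, 0.63, -0.016, -0.284]  | 8
```

View pics/w8.png

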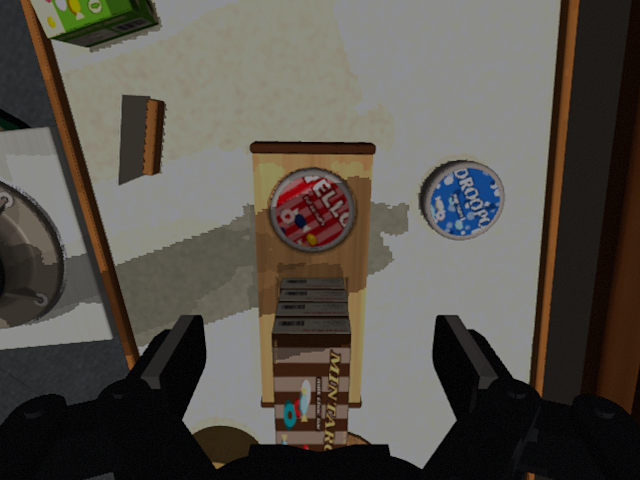

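The red tin is in the round well at (313,210) and the blue tin is at (463,200). I'll check the tin's seating with a settled measurement and a zoomed crop.

Run:
```python
from h import *
p=cam('wrist');print(pose())
cv2.imwrite('pics/c9.png',cv2.resize(p['pixels'][120:300,220:420,::-1],None,fx=3,fy=3,interpolation=cv2.INTER_CUBIC))
m=meas(p,'tin_0',.042)
t=cam('top');meas(t,'tin_0',.042);meas(t,'stand',.026)
C=np.array([476,-5]);u=np.array([np.cos(np.radians(84)),np.sin(np.radians(84))])
w=C+72*u;print('well',w)
a=np.linspace(0,2*np.pi,8,endpoint=False)
print(proj(p,np.c_[w[0]+37*np.cos(a),w[1]+37*np.sin(a),np.full(8,216)]/1000).round(0).tolist())
print('end',proj(p,[np.r_[C+128*u+50*v*np.array([u[1],-u[0]]),216]/1000 for v in(-1,1)]).round(0).tolist())
```

```text
(array([0.48480051, 0.07052044, 0.38572643]), np.float64(84.42321624921266))
tin_0 0.85 c 602 71 size 61 67 longang 133.4 [425. 160. 514. 241.]
tin_0 0.82 c 484 73 size 67 68 longang 108.4 [273. 168. 362. 253.]
tin_0 0.45 c 632 68 size 20 48 longang 103.0 [334. 165. 354. 173.]
stand 0.69 c 483 105 size 87 41 longang 0.3 [319. 213. 429. 259.]
well [483.52604936  66.60557647]
[[363.0, 211.0], [348.0, 180.0], [313.0, 170.0], [282.0, 186.0], [273.0, 219.0], [290.0, 248.0], [322.0, 257.0], [352.0, 242.0]]
end [[254.0, 144.0], [383.0, 145.0]]
```

View pics/c9.png

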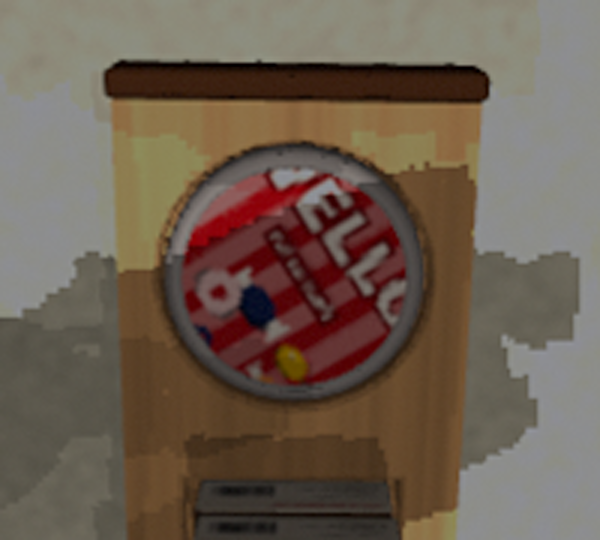

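The tin sits inside the well, with the dark well outline visible all round it. Its shoulder is rounded, so I'll use mid height (12 mm) for the next tin's outline.

Emit:
play_rows(commands=[[[-1, -0.042, 0.63, -0.016, -0.284], [-1, -0.042, 0.63, -0.016, -0.284], [-1, -0.042, 0.63, -0.016, -0.284], [-1, -0.042, 0.63, -0.016, -0.284], [-1, -0.042, 0.63, -0.016, -0.284], [-1, -0.042, 0.63, -0.016, -0.284], [-1, -0.042, 0.63, -0.016, -0.284]]])

```text
clock: 45.7
tcp_pos: [0.6093, 0.0497, 0.3892]
orientation: [-1.805, -2.57, 0.002]
contact_force: [-0.9, -0.3, -0.6]
grip_width: 0.0857
gripper_force: 0.0
```

Run:
```python
from h import *
get_obs();cam('top')
p=cam('wrist');meas(p,'tin_0',.012);t=cam('top');meas(t,'tin_0',.012)
print(pose(),get_obs()['clock'])
m=[d for d in meas(p,'tin_0',.012) if abs(d['c'][0]-611)<40][0]['c']
plan([[(*m,194,110,-1,8)]])
```

```text
tin_0 0.76 c 611 61 size 68 70 longang 144.9 [286. 153. 370. 232.]
tin_0 0.75 c 475 69 size 77 73 longang 45.3 [124.  81. 222. 175.]
tin_0 0.68 c 471 -9 size 269 107 longang 83.5 [ 82.  31. 267. 352.]
tin_0 0.59 c 385 -211 size 33 115 longang 95.6 [  2. 319.  34. 414.]
tin_0 0.52 c 490 89 size 24 59 longang 176.8 [328. 216. 341. 237.]
tin_0 0.45 c 611 84 size 55 20 longang 0.2 [332. 169. 340. 189.]
(array([0.60939383, 0.05028766, 0.39048683]), np.float64(109.98212903818087)) 45.95
tin_0 0.76 c 611 61 size 68 70 longang 144.9 [286. 153. 370. 232.]
tin_0 0.75 c 475 69 size 77 73 longang 45.3 [124.  81. 222. 175.]
tin_0 0.68 c 471 -9 size 269 107 longang 83.5 [ 82.  31. 267. 352.]
tin_0 0.59 c 385 -211 size 33 115 longang 95.6 [  2. 319.  34. 414.]
from [609.5  50.3 390.5] 110.0
 8x [-1, 0.046, 0.027, 0.982, -0.0]  | 8
```

Emit:
play_rows(commands=[[[-1, 0.046, 0.027, 0.3, 0], [-1, 0.046, 0.027, 0.5, 0], [-1, 0.046, 0.027, 0.7, 0], [-1, 0.046, 0.027, 0.85, 0], [-1, 0.046, 0.027, 0.95, 0], [-1, 0.046, 0.027, 0.985, 0], [-1, 0.046, 0.027, 0.985, 0], [-1, 0.046, 0.027, 0.985, 0], [-1, 0.046, 0.027, 0.985, 0]]])

```text
clock: 46.75
tcp_pos: [0.6136, 0.0604, 0.1956]
orientation: [1.801, 2.571, 0.005]
contact_force: [0.6, -0.2, 0.6]
grip_width: 0.0855
gripper_force: 0.0
```

Emit:
play_rows(commands=[[[1, 0, 0, 0, 0], [1, 0, 0, 0, 0], [1, 0, 0, 0, 0], [1, 0, 0, 0, 0], [1, 0, 0, 0, 0], [1, 0, 0, 0, 0], [1, 0, 0, 0, 0]]])

```text
clock: 47.33
tcp_pos: [0.6131, 0.0606, 0.1954]
orientation: [1.801, 2.572, 0.004]
contact_force: [-2.0, 0.6, 8.1]
grip_width: 0.0632
gripper_force: 42.7
```

Emit:
play_rows(commands=[[[1, 0, 0, -0.05, 0], [1, 0, 0, -0.2, 0], [1, 0, 0, -0.4, 0], [1, 0, 0, -0.6, 0], [1, 0, 0, -0.63, 0], [1, 0, 0, -0.63, 0], [1, 0, 0, -0.63, 0]]])

```text
clock: 47.92
tcp_pos: [0.6118, 0.0605, 0.3194]
orientation: [1.802, 2.573, 0.002]
contact_force: [-0.2, -0.3, -0.5]
grip_width: 0.0626
gripper_force: 44.4
```

Run:
```python
from h import *
o=get_obs();print(o['grip_width'],o['contact_force'])
plan([[(484,67.5,320,84.4,1,8)]])
```

```text
0.06260113697176461 [-0.23555331 -0.32065573 -0.47873452]
from [611.8  60.5 319.4] 110.0
 8x [1, 0.251, -0.589, -0.003, 0.284]  | 8
```

Emit:
play_rows(commands=[[[1, 0.06, -0.15, 0, 0.07], [1, 0.12, -0.3, 0, 0.14], [1, 0.19, -0.45, 0, 0.21], [1, 0.251, -0.589, 0, 0.284], [1, 0.251, -0.589, 0, 0.284], [1, 0.251, -0.589, 0, 0.284], [1, 0.251, -0.589, 0, 0.284], [1, 0.251, -0.589, 0, 0.284]]])

```text
clock: 48.58
tcp_pos: [0.4847, 0.0674, 0.3187]
orientation: [2.325, 2.111, -0.001]
contact_force: [0.0, 0.2, -1.2]
grip_width: 0.0634
gripper_force: 44.4
```

Run:
```python
from h import *
cam('top');p=cam('wrist');z=pose()[0][2]
m=meas(p,'tin_0',z-.0055+.0115-.19)
plan([[(484,67.5,239,84.4,1,8)]])
```

```text
tin_0 0.96 c 488 112 size 25 40 longang 174.5 [263. 181. 371. 248.]
tin_0 0.75 c 484 66 size 78 70 longang 85.2 [224. 235. 407. 409.]
from [484.7  67.1 318.8] 84.4
 8x [1, 0.002, -0.004, 0.399, -0.0]  | 8
```

Emit:
play_rows(commands=[[[1, 0.002, -0.004, 0.15, 0], [1, 0.002, -0.004, 0.28, 0], [1, 0.002, -0.004, 0.35, 0], [1, 0.002, -0.004, 0.38, 0], [1, 0.002, -0.004, 0.395, 0], [1, 0.002, -0.004, 0.4, 0], [1, 0.002, -0.004, 0.402, 0], [1, 0.002, -0.004, 0.402, 0]]])

```text
clock: 49.4
tcp_pos: [0.4841, 0.0679, 0.2395]
orientation: [2.327, 2.11, 0.002]
contact_force: [0.7, -0.3, -0.6]
grip_width: 0.0631
gripper_force: 44.4
```

Emit:
play_rows(commands=[[[-1, 0, 0, 0, 0], [-1, 0, 0, 0, 0], [-1, 0, 0, 0, 0], [-1, 0, 0, 0, 0], [-1, 0, 0, 0, 0], [-1, 0, 0, -0.2, 0], [-1, 0, 0, -0.5, 0], [-1, 0, 0, -0.8, 0], [-1, 0, 0, -0.8, 0], [-1, 0, 0, -0.8, 0], [-1, 0, 0, -0.8, 0]]])

```text
clock: 50.32
tcp_pos: [0.4844, 0.068, 0.4007]
orientation: [2.326, 2.11, 0.007]
contact_force: [-0.6, -0.4, -0.6]
grip_width: 0.0855
gripper_force: 0.0
```

Emit:
play_rows(commands=[[[-1, 0.8, 0, -0.1, 0], [-1, 0.8, 0, -0.1, 0], [-1, 0.8, 0, -0.1, 0], [-1, 0.8, 0, -0.1, 0], [-1, 0.8, 0, -0.1, 0], [-1, 0.8, 0, -0.1, 0], [-1, 0.8, 0, -0.1, 0]]])

```text
clock: 50.9
tcp_pos: [0.4985, 0.2261, 0.4172]
orientation: [2.327, 2.109, -0.005]
contact_force: [0.4, -1.1, -0.5]
grip_width: 0.0856
gripper_force: 0.0
```

Run:
```python
from h import *
t=cam('top');meas(t,'tin_0',.019+.0345);meas(t,'carton_0',.019+.088);meas(t,'canister',.071)
cv2.imwrite('pics/c10.png',cv2.resize(t['pixels'][130:330,140:520,::-1],None,fx=2,fy=2,interpolation=cv2.INTER_CUBIC))
p=cam('wrist');meas(p,'tin_0',.0535);meas(p,'carton_0',.107);save(p,'w11.png')
```

```text
tin_0 0.92 c 485 69 size 67 64 longang 0.2 [329. 215. 357. 245.]
carton_0 0.63 c 471 -55 size 122 55 longang 83.1 [370. 217. 426. 249.]
carton_0 0.39 c 468 -235 size 96 107 longang 90.3 [452. 212. 501. 256.]
canister 0.78 c 469 -241 size 101 107 longang 134.2 [452. 215. 499. 259.]
tin_0 0.81 c 489 103 size 36 64 longang 167.3 [288. 322. 353. 358.]
tin_0 0.68 c 482 68 size 81 69 longang 84.4 [281. 332. 354. 404.]
carton_0 0.97 c 480 36 size 20 47 longang 174.4 [296. 434. 348. 451.]
carton_0 0.96 c 483 72 size 14 44 longang 172.8 [293. 398. 347. 416.]
carton_0 0.62 c 482 55 size 20 47 longang 174.4 [290. 417. 349. 433.]
```

View pics/w11.png

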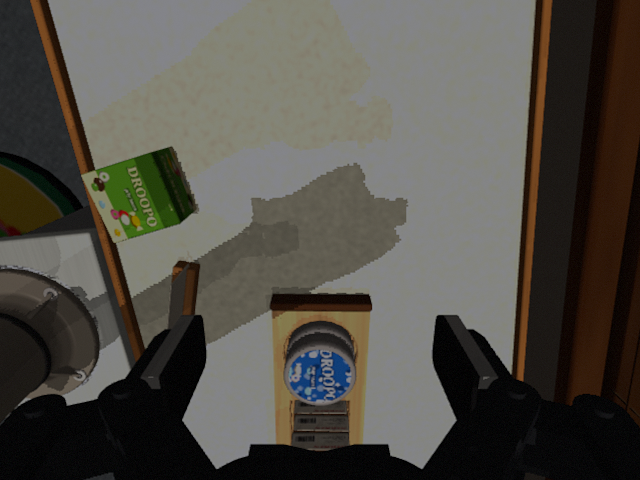

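View pics/c10.png

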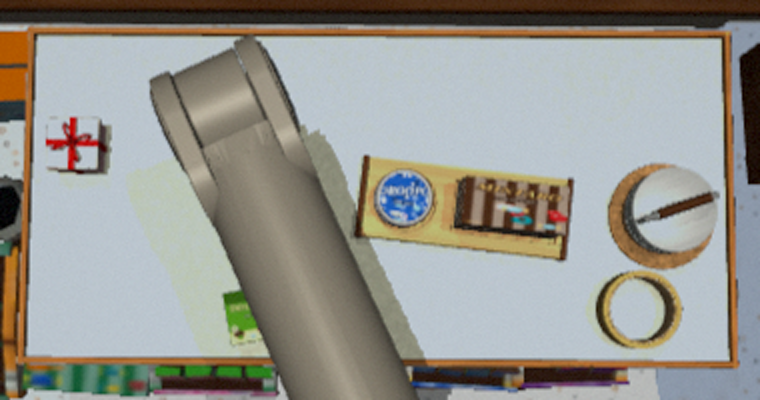

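The blue tin sits squarely on the red one at (403,197) in the crop. The four cartons are stacked at (510,210), the canister is on the coaster, and nothing is left loose on the bench.

```bash
python3 -c "
from h import *
print(r.hand_in())"
```

```text
the job is handed in; nothing more can be done
None
```

I handed the job in at about 51 s of robot time: the canister is upright on the coaster, both tins are stacked in the round well and all four cartons in the oblong well. The final pictures show the stacks square and the canister centred, but the hand-in returned no verdict.

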